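Hang the rubber stamps on the rack by size

ROBOT

A 6-joint arm with a two-finger parallel gripper is mounted at the origin on the work surface; the furniture and walls round the work are solid. World frame = base frame: x ahead of the robot, y to its left, z up, the work surface at z = 0. Lengths are in m, angles in degrees, forces in N, time in s.
With the tool pointing down it reaches from about 0.375 to 0.9 m from the base axis. Payload 3.1 kg.
Tool frame: the origin (TCP) lies at the very end of the fingers, on their centre line; the grasp point (between the pads) lies 19 mm behind it (bot.grip_point_offset is the distance from the TCP to the grasp point, in m); z points along the fingers, x is the direction in which the jaws open and shut, and the axes are right-handed (so a half turn about z gives the same grasp; the last joint's range is limited). The gripper opens to 87 mm and grips with 3 to 60 N. Pads are 19 mm wide; open, the fingers measure 117 mm over their backs; the gripper's body (75 mm by 190 mm) begins 51 mm behind the grasp point.
Start: joints at [-76.519, 30.224, 82.088, -0, 67.689, -10.227], TCP at [0.251, -0.572, 0.223] pointing down, gripper open.
Joint ranges: [-176.69, 176.69], [-43.24, 126.21], [12.49, 139.97], [-82, 262], [0, 151.66], [-163.58, 163.58]. Speed limits (degrees/s): [159.86, 159.86, 180, 180, 180, 180].

INTERFACE

Orientations are given as a 3x3 rotation matrix whose columns are the frame's x, y, z axes.
In Python, from rig import bot, capture, recognise, place_of gives the robot as it stands.
- The arm moves only by the tool send_rows, never from a script. Its argument "motion" is a list of rows, each a list of 2 entries, a list of its own where there are three numbers: the shift along the tool's x, y, z in mm, then the turn about the tool's z in rad. A call has exactly 5 rows; each row shifts and turns the pose as measured when the row begins, along the tool's axes as they then stand; what a row does not reach is not made up. A row lasts 1/12 s, in which the tool goes at most 41.7 mm and 7.16 degrees, less where a joint would pass 70% of its speed; a pose out of reach is approached as far as the arm can. A call with a gripper value outside its range is refused whole. "gripper" is the closure, from 0 (fully open) to 1 (shut), set as the call begins (left out, the last holds). The fingers move at their own pace and stop on an object; the grip force is fixed at half the most. Time passes only in rows, so rows that do not move let the fingers close, or fill a call up. It gives the time, the measured TCP pose, the force and the opening at its end, in the units of the state.
- bot.read_state(): the state, without advancing time (a new reading comes with each control period).
- capture(name): name is "side" or "top"; returns a dict with "image" (400x640x3 uint8, blue, green, red), "fx", "fy", "cx", "cy" (pixels), "dist_coeffs" ([k1, k2, p1, p2, k3] as OpenCV has them; the pictures are not rectified), "rvec" (rotation vector, rad) and "tvec" (3), from world to camera coordinates, as OpenCV has them. Camera axes: x right, y down, z forward; pixel columns grow to the right and rows downward; lengths in m; the calibration is good to about 2 mm. A picture is of the moment at which its call begins. There is no depth.
- bot.hand_in(): hands the job in, once; it reports no verdict.
Trained networks look in the newest picture that a camera, given by its name, has taken for a name from the list of things; names that differ only in an ending like _2 or _b are one class to them, and where a whole thing is asked for, a point or a joint stands for the part that bears it (a point fixed in the world has none). Each returns a list of dicts, best first, with "p" (0 to 1); they miss things now and then, are a little off and sometimes report something else, mostly with a low value. They report only what shows in the picture. A call takes as long as a camera call. They do not tell look-alikes from the thing itself.
- recognise(camera, target): "xy" ([column, row] in pixels, amid what is visible of it).
- place_of(camera, target): "xy" ([column, row] in pixels: a listed point, or the origin of a listed thing).
The state is a dict: "time_s": time; "joint_positions": joint angles; "qvel": joint speeds; "tau": joint torques, N m; "position": TCP position; "tcp_rot": TCP orientation; "force": force on the tool from outside, world axes, zero at the start; "moment": the same for the moment, N m; "opening": opening from 0.0 (shut) to 1.0 (fully open).
Only numpy, scipy, OpenCV 4.12 (cv2) and the standard library are available. Lean on these libraries where they do the work, as an engineer would, in place of code of your own. Each camera call takes 0.05 s, during which the arm holds its last target.

TASK

Hang the four blue-knobbed rubber stamps by their knobs on the stamp rack, one in each slot, in order of size: the largest in the slot at the red ink pad's end, down to the smallest at the blue ink pad's end. Leave the ink bottle and the hand bell standing where they are.

Things in the scene. Friction and masses are not known exactly. Their poses are not given: they have to be found in the camera images.
- stamp_small: smallest of four upright rubber stamps with blue knobs; pale wooden base 28 x 42 mm (own x, y), 45 g. Origin: centre of underside, z up the handle. Heights in mm: base 0-17, brass collar (radius 11) to 25, steel neck 8 mm thick 25-52, round knob 35 mm wide 52-82 (flat underside, side upright 55-73). Hung, the knob's underside rests on the rail.
- stamp_medium: second smallest of four upright rubber stamps with blue knobs; pale wooden base 34 x 54 mm (own x, y), 60 g. Origin: centre of underside, z up the handle. Heights in mm: base 0-17, brass collar (radius 11) to 25, steel neck 8 mm thick 25-52, round knob 35 mm wide 52-82 (flat underside, side upright 55-73). Hung, the knob's underside rests on the rail.
- stamp_large: second largest of four upright rubber stamps with blue knobs; pale wooden base 40 x 66 mm (own x, y), 80 g. Origin: centre of underside, z up the handle. Heights in mm: base 0-17, brass collar (radius 11) to 25, steel neck 8 mm thick 25-52, round knob 35 mm wide 52-82 (flat underside, side upright 55-73). Hung, the knob's underside rests on the rail.
- stamp_largest: largest of four upright rubber stamps with blue knobs; pale wooden base 48 x 80 mm (own x, y), 110 g. Origin: centre of underside, z up the handle. Heights in mm: base 0-17, brass collar (radius 11) to 25, steel neck 8 mm thick 25-52, round knob 35 mm wide 52-82 (flat underside, side upright 55-73). Hung, the knob's underside rests on the rail.
- stamp_rack: fixed rack; origin centre, on the desk; x away from robot, y left (yaw within 0.2). Steel rail 380 mm along y, x -28 to 28, z 82-90, on end cheeks; foot board top z 12; open above. 4 slots open at the front (-x), centred y -129, -43, 43, 129: 20 mm wide, mouth rounded to 44, closed at x 16. Neck goes in from the front, knob above the rail, base below; then lower it.
- red_pad: open ink pad with a red felt in a black tray, 92 x 62 x 15 mm, fixed to the desk just beyond one end of the rack (which end varies; the other pad lies at the other end). Origin: centre of the underside.
- blue_pad: open ink pad with a blue felt in a black tray, 92 x 62 x 15 mm, fixed to the desk just beyond one end of the rack (which end varies; the other pad lies at the other end). Origin: centre of the underside.
- ink_bottle: square dark-blue ink bottle with a black cap, 52 x 52 x 62 mm, loose, standing in the row of stamps; to be left alone. Origin: centre of the underside.
- brass_bell: brass hand bell, 62 mm in diameter, 89 mm high, loose, standing nearer the robot than the stamps; to be left alone. Origin: centre of the underside.
There are look-alikes about, which are no part of the job. Leave any turquoise look-alike of the stamp_small alone.

How it is judged:
By the outcome, as a careful person would: the job done as asked, in the order asked, and still so for the second after the job is handed in, with the robot touching nothing.
It also fails if it takes over 99 s, if anything falls off the work surface, if the arm or the gripper's body presses on something with over 40 N, if the wrist force passes 120 N, or if a joint passes its speed limit or range.

## Working session

There is one attempt and no reset: what is moved stays moved. The work goes in short steps, Python scripts to look and compute and a tool call to move; the robot and the scene stay as the last step left them, time stands still between calls to the robot, and variables do not carry over. Pictures are saved under pics/ and viewed, and the job is handed in when it is done.

Besides the shell and the picture viewer there is one more tool, called by a JSON object that holds its "method" and its "body". send_rows: Moves the arm, as the interface text tells. Its arguments: {"type":"object","properties":{"motion":{"type":"array","items":{"type":"array"}},"gripper":{"type":"number"}},"required":["motion"]}

```bash
ls; mkdir -p pics; python3 - <<'E'
from rig import bot, capture, recognise, place_of
import cv2,numpy as np
s=bot.read_state(); print(s)
for c in("side","top"):
    r=capture(c); cv2.imwrite(f"pics/{c}0.png",r["image"])
    print(c,{k:np.round(v,4).tolist() for k,v in r.items() if k!="image"})
    for n in["stamp_small","stamp_medium","stamp_large","stamp_largest","stamp_rack","red_pad","blue_pad","ink_bottle","brass_bell"]:
        print(n,[(np.round(d["xy"]).tolist(),round(d["p"],2)) for d in place_of(c,n)][:6])
E
```

```text
pics
{'time_s': 0.0, 'joint_positions': array([-7.65194461e+01,  3.02794236e+01,  8.21555125e+01, -7.65675113e-04,
        6.76879280e+01, -1.02260421e+01]), 'qvel': array([-0.07430239, -0.0122657 ,  0.08817453, -0.00822462,  0.10206545,
       -0.11406487]), 'tau': array([ 3.75257505e-04, -4.40039706e+01, -1.76593423e+01,  6.32227748e-02,
        5.80560474e-02, -1.51222398e-04]), 'position': array([ 0.25114886, -0.57153365,  0.22157156]), 'tcp_rot': array([[ 4.02057303e-01, -9.15614364e-01, -5.11910931e-04],
       [-9.15612070e-01, -4.02057460e-01,  2.08242120e-03],
       [-2.11251237e-03, -3.68540823e-04, -9.99997701e-01]]), 'force': array([-0.58703232, -0.01677349, -0.12161259]), 'moment': array([-0.01738233,  0.03978224,  0.02427437]), 'opening': 1.0038966075288547}
side {'fx': 444.0751, 'fy': 444.0751, 'cx': 311.1174, 'cy': 197.1944, 'dist_coeffs': [-0.0382, 0.0, 0.0, 0.0, 0.0], 'rvec': [2.288, 0.1338, -0.0301], 'tvec': [-0.4981, -0.0642, 1.257]}
stamp_small [([397.0, 255.0], 0.84), ([280.0, 188.0], 0.7)]
stamp_medium [([270.0, 286.0], 0.8)]
stamp_large [([284.0, 248.0], 0.71
[... 162 characters left out ...]
.0, 213.0], 0.6), ([271.0, 283.0], 0.56)]
brass_bell [([228.0, 258.0], 0.61)]
top {'fx': 373.51, 'fy': 373.51, 'cx': 319.5486, 'cy': 197.5, 'dist_coeffs': [-0.0756, 0.0, 0.0, 0.0, 0.0], 'rvec': [2.1645, -2.1613, 0.0849], 'tvec': [-0.0696, 0.5055, 0.8764]}
stamp_small [([375.0, 117.0], 0.87), ([399.0, 268.0], 0.58), ([293.0, 234.0], 0.54), ([333.0, 224.0], 0.54)]
stamp_medium [([424.0, 225.0], 0.76)]
stamp_large [([375.0, 218.0], 0.81)]
stamp_largest [([252.0, 226.0], 0.73), ([225.0, 150.0], 0.23)]
stamp_rack [([318.0, 153.0], 0.77)]
red_pad [([414.0, 156.0], 0.58)]
blue_pad [([224.0, 152.0], 0.64)]
ink_bottle [([332.0, 224.0], 0.73), ([402.0, 270.0], 0.4)]
brass_bell [([399.0, 267.0], 0.92)]
```

```bash
python3 - <<'E'
import cv2,numpy as np
a=cv2.imread("pics/top0.png");b=cv2.imread("pics/side0.png")
cv2.imwrite("pics/topc.png",cv2.resize(a[90:310,190:450],None,fx=3,fy=2.7,interpolation=2)[:, :800])
cv2.imwrite("pics/sidec.png",cv2.resize(b[130:330,190:450],None,fx=3,fy=3,interpolation=2)[:, :800])
E
```

```text
(no output)
```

View pics/top0.png

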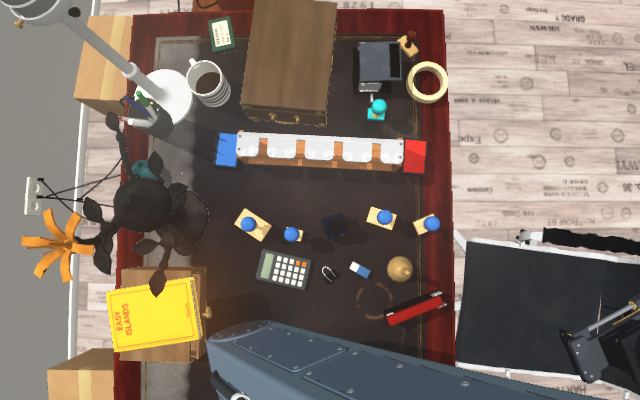

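View pics/topc.png

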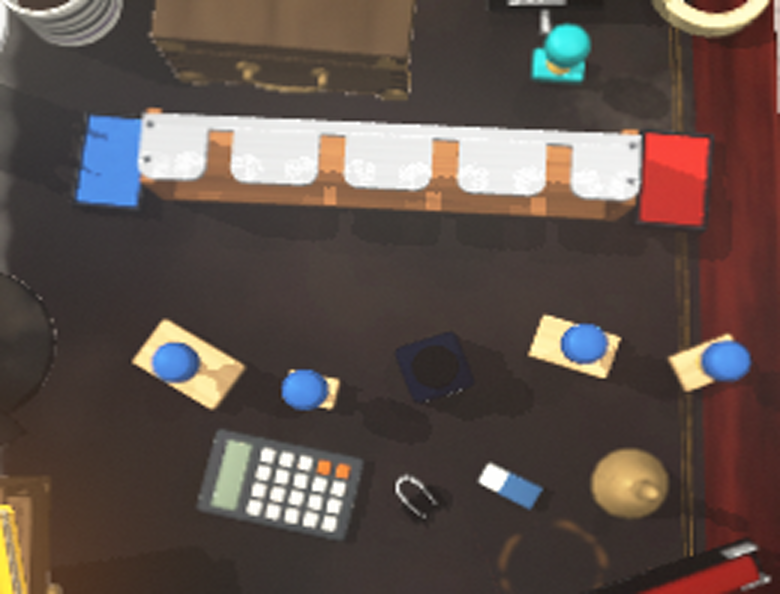

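View pics/side0.png

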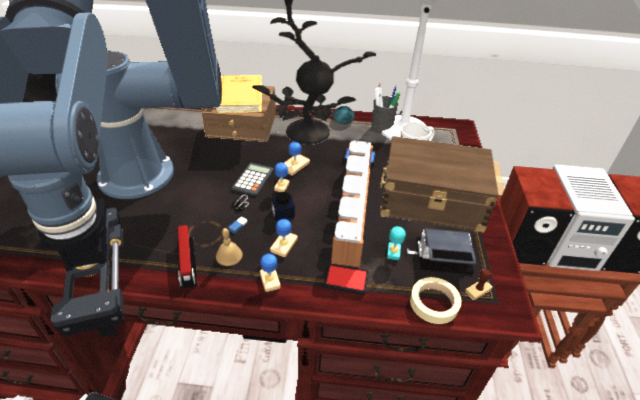

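View pics/sidec.png

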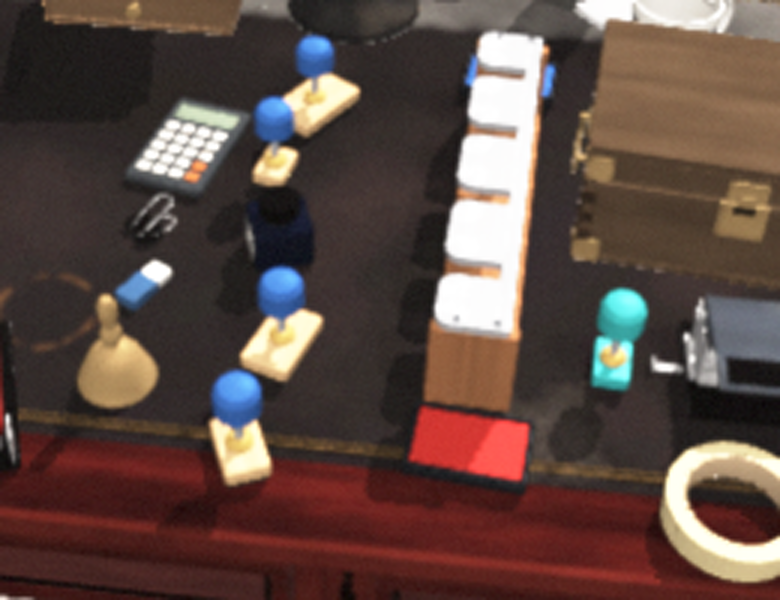

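The top view shows the blue pad at the left end (227,150), which is +y, and the red pad at the right end (414,156), which is −y. The blue-knobbed stamps, with knob pixels, are largest (248,224), small (291,234), large (385,216) and medium (432,223). Things that could be taken for them are the turquoise stamp (377,108), the brown wooden one (409,44), the ink bottle (332,224) and the bell (399,268). Next I'll measure.

```bash
cat > h.py <<'E'
import cv2,numpy as np
from rig import bot,capture,recognise,place_of
def cam(r):
    K=np.array([[r["fx"],0,r["cx"]],[0,r["fy"],r["cy"]],[0,0,1.]]);R=cv2.Rodrigues(np.array(r["rvec"],float))[0]
    return K,np.array(r["dist_coeffs"],float),R,np.array(r["tvec"],float)
def proj(r,P):
    K,d,R,t=cam(r);return cv2.projectPoints(np.array(P,float).reshape(-1,3),cv2.Rodrigues(R)[0],t,K,d)[0][:,0]
def ray(r,uv):
    K,d,R,t=cam(r);n=cv2.undistortPoints(np.array([[uv]],float),K,d)[0,0]
    return -R.T@t,R.T@np.array([n[0],n[1],1])
def atz(r,uv,z):
    o,v=ray(r,uv);return o+v*(z-o[2])/v[2]
def tri(r1,u1,r2,u2):
    P=[];U=[]
    for r,u in((r1,u1),(r2,u2)):
        K,d,R,t=cam(r);P.append(np.c_[R,t]);U.append(cv2.undistortPoints(np.array([[u]],float),K,d)[0].T)
    X=cv2.triangulatePoints(P[0],P[1],U[0],U[1])[:,0];return X[:3]/X[3]
def blobs(img,lo,hi,amin=20):
    m=cv2.inRange(cv2.cvtColor(img,cv2.COLOR_BGR2HSV),np.array(lo),np.array(hi))
    n,l,s,c=cv2.connectedComponentsWithStats(m)
    return [(c[i].round(1).tolist(),s[i].tolist()) for i in range(1,n) if s[i][4]>=amin],l
BLUE=((105,150,90),(118,255,255))
E
python3 - <<'E'
from h import *
T=capture("top");S=capture("side")
for n,r in(("top",T),("side",S)):
    print(n,blobs(r["image"],*BLUE)[0])
# rail: white mask in top
h=cv2.cvtColor(T["image"],cv2.COLOR_BGR2HSV)
m=cv2.inRange(h,np.array([0,0,150]),np.array([180,60,255]));m[:125]=0;m[175:]=0;m[:,:230]=0;m[:,408:]=0
c=max(cv2.findContours(m,0,2)[0],key=cv2.contourArea);print(cv2.boundingRect(c))
cv2.imwrite("pics/railm.png",cv2.resize(m[120:180,225:415],None,fx=4,fy=4,interpolation=0))
for nm,uv in(("rack",(318,153)),):print(nm,atz(T,uv,0))
print("rack s",atz(S,(353,206),0))
for uv in[(224,152),(414,156)]:print(atz(T,uv,0.015))
E
```

```text
top [([226.4, 149.7], [216, 133, 21, 33, 570]), ([384.0, 216.4], [377, 210, 15, 14, 154]), ([247.3, 223.3], [241, 217, 13, 13, 130]), ([431.7, 222.9], [424, 217, 16, 13, 160]), ([290.6, 233.6], [284, 227, 15, 14, 157])]
side [([294.3, 148.1], [289, 142, 12, 13, 123]), ([280.5, 169.8], [275, 162, 12, 15, 134]), ([282.9, 226.7], [276, 218, 15, 18, 192]), ([268.2, 262.5], [261, 254, 16, 18, 212])]
(236, 132, 168, 32)
rack [ 0.62003223 -0.06426675  0.        ]
rack s [ 0.61842924 -0.05163484  0.        ]
[0.6202385  0.16960325 0.015     ]
[ 0.60937106 -0.30118837  0.015     ]
```

View pics/railm.png

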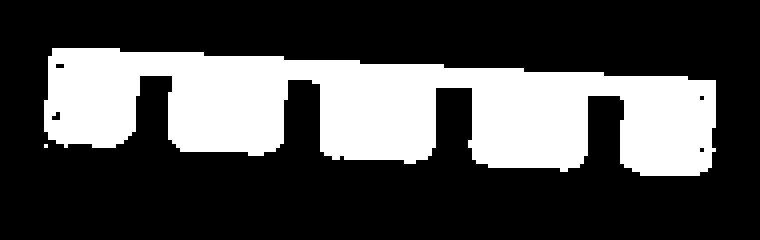

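```bash
cat > fit.py <<'E'
from h import *
from scipy.optimize import minimize
T=capture("top");S=capture("side")
for r in(T,S):print("cam",ray(r,(300,200))[0].round(3))
def whitemask(r,roi):
    h=cv2.cvtColor(r["image"],cv2.COLOR_BGR2HSV);m=cv2.inRange(h,np.array([0,0,150]),np.array([180,60,255]))
    k=np.zeros_like(m);x0,y0,x1,y1=roi;k[y0:y1,x0:x1]=m[y0:y1,x0:x1];return k
def outline():
    pts=[]
    H=.19
    P=[(-.028,-H)]
    for c in(-.129,-.043,.043,.129):
        a=np.linspace(0,np.pi/2,6)
        P+=[(-.028+.012*(1-np.cos(t)) if False else -.028+.012*np.sin(t)*1.0, c-.022+.012*(1-np.cos(t))) for t in a]
        P+=[(.016,c-.010),(.016,c+.010)]
        P+=[(-.028+.012*np.sin(t), c+.022-.012*(1-np.cos(t))) for t in a[::-1]]
    P+=[(-.028,H),(.028,H),(.028,-H)]
    return np.array(P)
O=outline()
def W(p,z=.09):
    c,s=np.cos(p[2]),np.sin(p[2]);xy=O@np.array([[c,s],[-s,c]])+p[:2];return np.c_[xy,np.full(len(xy),z)]
F=4
def render(r,p,z=.09):
    m=np.zeros((400*F,640*F),np.uint8)
    uv=((proj(r,W(p,z))+.5)*F-.5)
    cv2.fillPoly(m,[np.round(uv*16).astype(np.int32)],255,shift=4)
    return cv2.resize(m,(640,400),interpolation=cv2.INTER_AREA)/255.
def fit(r,mask,p0):
    M=mask/255.
    f=lambda q:np.abs(render(r,(q[0]/100,q[1]/100,q[2]/10))-M).sum()
    best=minimize(f,np.array([p0[0]*100,p0[1]*100,p0[2]*10]),method="Nelder-Mead",options=dict(initial_simplex=None,xatol=1e-3,fatol=.1,maxiter=600))
    q=best.x;return np.array([q[0]/100,q[1]/100,q[2]/10]),best.fun
if __name__=="__main__":
    p,e=fit(T,whitemask(T,(230,125,408,175)),(.615,-.066,-.03));print("top",p,e)
    p2,e2=fit(S,whitemask(S,(330,138,375,243)),(.615,-.066,-.03));print("side",p2,e2)
    im=[]
    for r,(x0,y0,x1,y1) in((T,(210,110,440,190)),(S,(300,120,400,300))):
        a=cv2.resize(r["image"],None,fx=4,fy=4,interpolation=2)
        for q,col in((p,(0,255,0)),(p2,(255,0,255))):
            cv2.polylines(a,[np.round((proj(r,W(q))+.5)*4-.5).astype(np.int32)],True,col,1)
        im.append(a[y0*4:y1*4,x0*4:x1*4])
    cv2.imwrite("pics/fitT.png",im[0][:,:800]);cv2.imwrite("pics/fitS.png",cv2.resize(im[1],None,fx=.8,fy=.8))
    tb={"largest":(247.3,223.3),"small":(290.6,233.6),"large":(384,216.4),"medium":(431.7,222.9)}
    sb={"largest":(294.3,148.1),"small":(280.5,169.8),"large":(282.9,226.7),"medium":(268.2,262.5)}
    for k in tb:
        X=tri(T,tb[k],S,sb[k]);print(k,X.round(4),"top@.068",atz(T,tb[k],.068).round(4),"side",atz(S,sb[k],.068).round(4))
E
python3 fit.py
```

```text
cam [ 0.419 -0.085  0.92 ]
cam [ 0.583 -0.93   0.793]
top [ 0.61265161 -0.06879286 -0.03156615] 438.8117647058824
side [ 0.6134746  -0.07327836 -0.03362479] 421.9607843137255
largest [0.4417 0.096  0.067 ] top@.068 [0.4419 0.0958 0.068 ] side [0.4417 0.0945 0.068 ]
small [ 0.4183 -0.0036  0.0635] top@.068 [ 0.4188 -0.004   0.068 ] side [ 0.4189 -0.0094  0.068 ]
large [ 0.4579 -0.217   0.0664] top@.068 [ 0.4582 -0.2167  0.068 ] side [ 0.4579 -0.2186  0.068 ]
medium [ 0.4432 -0.3262  0.0659] top@.068 [ 0.4433 -0.3256  0.068 ] side [ 0.4435 -0.328   0.068 ]
```

View pics/fitT.png

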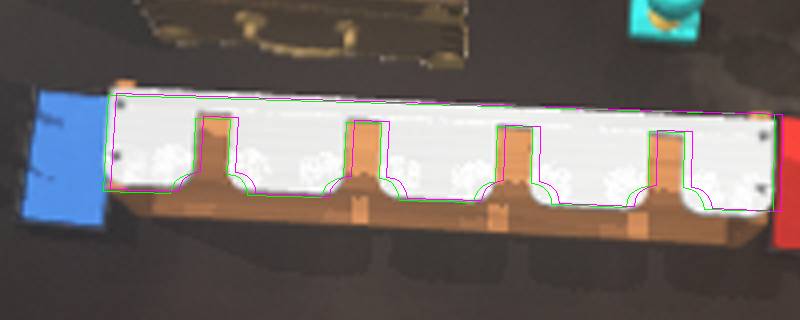

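View pics/fitS.png

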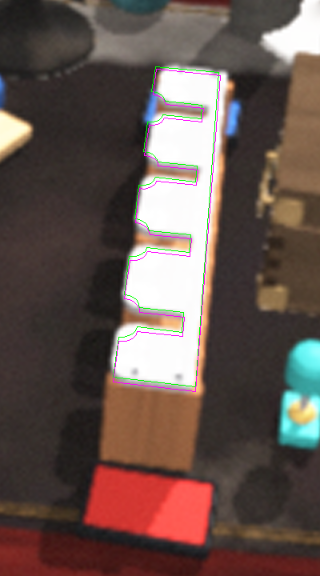

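```bash
python3 - <<'E'
from h import *
T=capture("top");S=capture("side")
for n,uv in(("treebase",(307,130)),):print(n,atz(S,uv,0.0))
print("tree hub top z.2",atz(T,(143,206),.2),"leaf",atz(T,(180,235),.25), atz(T,(205,215),0))
print("chest front edge bottom",atz(S,(383,215),0),atz(S,(483,232),0),"top",atz(T,(243,120),.1),atz(T,(327,125),.1))
print("tcp side px",proj(S,[bot.read_state()["position"]]))
# bases
k={"largest":(.4418,.0958),"small":(.4187,-.004),"large":(.458,-.217),"medium":(.4433,-.326)}
h=cv2.cvtColor(T["image"],cv2.COLOR_BGR2HSV)
m=cv2.inRange(h,np.array([12,50,120]),np.array([32,190,255]))
cv2.imwrite("pics/basem.png",cv2.resize(m[195:250,225:450],None,fx=3.5,fy=3.5,interpolation=0))
for n,(x,y) in k.items():
    u=proj(T,[(x,y,.017)])[0];x0,y0=(u-24).astype(int);mm=np.zeros_like(m);mm[y0:y0+48,x0:x0+48]=m[y0:y0+48,x0:x0+48]
    b=cv2.inRange(h,*map(np.array,((100,120,60),(122,255,255))))
    pts=np.argwhere(mm>0)[:,::-1]
    w=np.array([atz(T,p,.017)[:2]*1000 for p in pts],np.float32)
    d=np.linalg.norm(w-np.array([x,y])*1000,axis=1);w=w[d<55]
    print(n,u.round(),cv2.minAreaRect(w),len(w))
a=S["image"];cv2.imwrite("pics/grip.png",cv2.resize(a[180:345,20:200],None,fx=3.4,fy=3.4,interpolation=2))
E
```

```text
treebase [0.4556212  0.29789991 0.        ]
tree hub top z.2 [0.47138088 0.27818936 0.2       ] leaf [0.41503271 0.18049041 0.25      ] [0.46392594 0.21741108 0.        ]
chest front edge bottom [ 0.69743128 -0.07623385  0.        ] [ 9.49353272e-01 -1.06362218e-01  1.11022302e-16] top [0.67527773 0.10431009 0.1       ] [ 0.66242465 -0.08667999  0.1       ]
tcp side px [[110.09893045 306.28566558]]
largest [252. 224.] ((440.9169616699219, 94.05447387695312), (80.61573028564453, 48.204959869384766), 57.166873931884766) 459
small [293. 234.] ((425.2461853027344, -12.21847152709961), (46.110862731933594, 24.725065231323242), 40.760948181152344) 43
large [381. 217.] ((457.13519287109375, -217.76470947265625), (66.2392578125, 40.59152603149414), 71.090576171875) 270
medium [426. 224.] ((442.42706298828125, -324.1512451171875), (35.50621795654297, 54.925445556640625), 23.581892013549805) 175
```

View pics/grip.png

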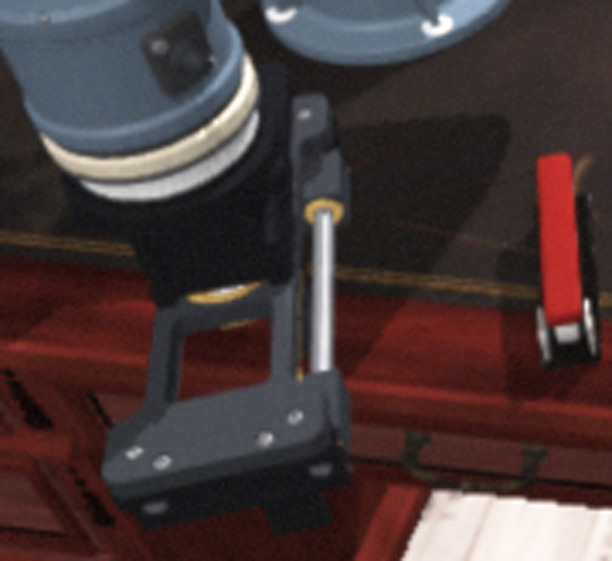

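View pics/basem.png

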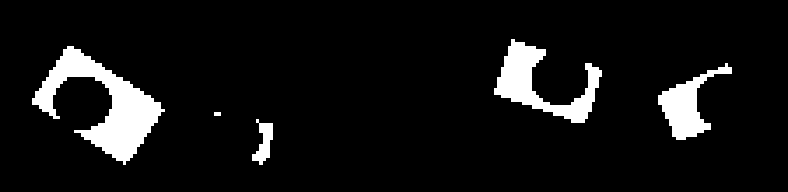

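```bash
python3 - <<'E'
from h import *
S=capture("side");s=bot.read_state();p=s["position"];R=s["tcp_rot"]
a=cv2.resize(S["image"],None,fx=4,fy=4,interpolation=2)
def L(q0,q1,c):
    u=np.round((proj(S,[q0,q1])+.5)*4).astype(int);cv2.line(a,tuple(map(int,u[0])),tuple(map(int,u[1])),c,2)
for z in(0,-.07,-.15):
    c=p+R[:,2]*z
    L(c-R[:,0]*.095,c+R[:,0]*.095,(0,0,255));L(c-R[:,1]*.0375,c+R[:,1]*.0375,(0,255,0))
cv2.imwrite("pics/grip2.png",a[700:1400,50:850][:600])
E
```

```text
(no output)
```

View pics/grip2.png

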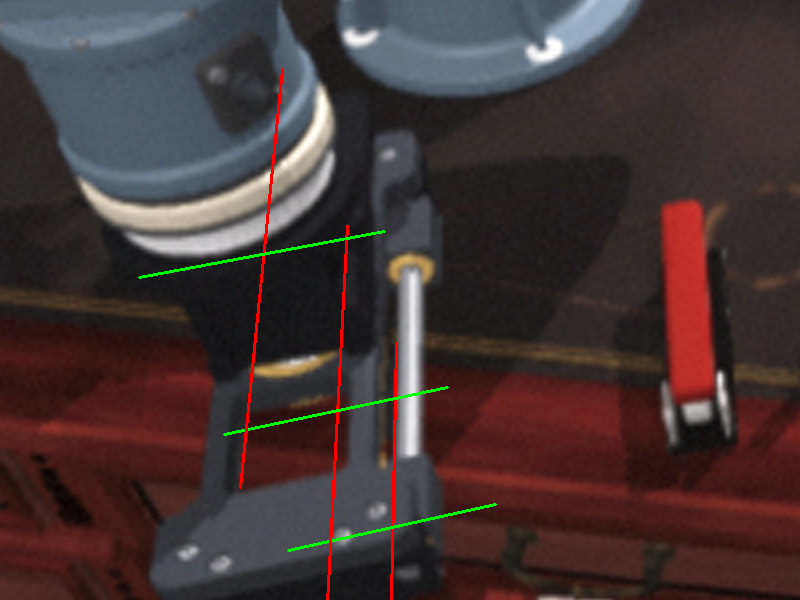

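```bash
cat > plan.py <<'E'
# usage: plan.py x y z theta_deg [maxstep_mm] [ncalls]   (world target; prints tool rows)
import sys,json;from rig import bot
import numpy as np
a=list(map(float,sys.argv[1:]));st=a[4] if len(a)>4 else 40;nc=int(a[5]) if len(a)>5 else 3
s=bot.read_state();p=s["position"]*1000;R=s["tcp_rot"];th=np.degrees(np.arctan2(R[1,0],R[0,0]))
t=np.array(a[:3])*1000;d=t-p;dth=(a[3]-th+90)%180-90 if abs(a[3])<=180 else 0
n=max(1,int(np.ceil(max(np.linalg.norm(d)/st,abs(dth)/6.5))))
print("t",round(s["time_s"],2),"p",p.round(1),"th",th.round(1),"tilt",R[:,2].round(3),"F",s["force"].round(1),"op",round(s["opening"],3),"d",d.round(1),"dth",round(dth,1),"n",n)
o=[]
for k in range(min(n,5*nc)):
    q=np.radians(th+dth*k/n);c,si=np.cos(q),np.sin(q);v=d/n
    o.append([[round(v[0]*c+v[1]*si,0 if st>6 else 1),round(v[0]*si-v[1]*c,0 if st>6 else 1),round(-v[2],0 if st>6 else 1)],round(-np.radians(dth)/n,3)])
while len(o)%5:o.append([[0,0,0],0])
for i in range(0,len(o),5):print(json.dumps(o[i:i+5]))
E
python3 plan.py .442 .0955 .2 0 38 4
python3 - <<'E'
from h import *
S=capture("side");T=capture("top")
a=T["image"];cv2.imwrite("pics/close.png",np.hstack([cv2.resize(a[204:248,232:272],(400,440),interpolation=2),cv2.resize(S["image"][135:185,268:314],(400,440),interpolation=2)]))
for z in(0,.05,.1,.15):print(z,proj(S,[(.69,-.076,z)]),proj(T,[(.69,-.076,z)]))
E
```

```text
t 1.35 p [ 251.3 -572.2  222.5] th -66.3 tilt [-0.  0. -1.] F [ 0.  -0.4  0.2] op 1.002 d [190.7 667.7 -22.5] dth 66.3 n 19
[[[-28.0, -23.0, 1.0], -0.061], [[-27.0, -25.0, 1.0], -0.061], [[-25.0, -27.0, 1.0], -0.061], [[-23.0, -28.0, 1.0], -0.061], [[-22.0, -29.0, 1.0], -0.061]]
[[[-20.0, -31.0, 1.0], -0.061], [[-18.0, -32.0, 1.0], -0.061], [[-16.0, -33.0, 1.0], -0.061], [[-14.0, -34.0, 1.0], -0.061], [[-12.0, -35.0, 1.0], -0.061]]
[[[-10.0, -35.0, 1.0], -0.061], [[-8.0, -36.0, 1.0], -0.061], [[-5.0, -36.0, 1.0], -0.061], [[-3.0, -36.0, 1.0], -0.061], [[-1.0, -37.0, 1.0], -0.061]]
[[[1.0, -37.0, 1.0], -0.061], [[3.0, -36.0, 1.0], -0.061], [[6.0, -36.0, 1.0], -0.061], [[8.0, -36.0, 1.0], -0.061], [[0, 0, 0], 0]]
0 [[380.13648118 214.68448096]] [[322.71843491 125.84578301]]
0.05 [[382.60189379 200.35238944]] [[322.51083532 119.86630037]]
0.1 [[385.21004767 185.15292814]] [[322.27881771 113.19124978]]
0.15 [[387.97288329 169.00952558]] [[322.01784614 105.69300702]]
```

View pics/close.png

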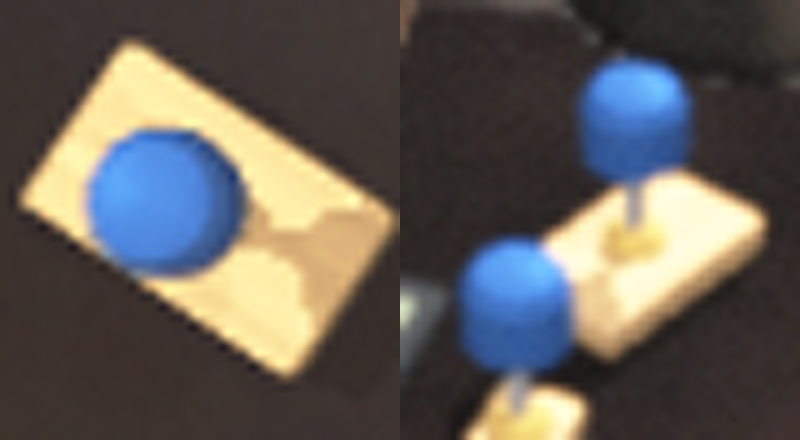

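The crop shows the largest stamp: blue knob, with its base measured at 80×48 mm. I'll go to it now.

{"method": "send_rows", "body": {"motion": [[[-28, -23, 0], -0.06], [[-27, -25, 0], -0.06], [[-25, -27, 0], -0.06], [[-23, -28, 0], -0.06], [[-22, -29, 0], -0.06]], "gripper": 0.4}}

```text
time_s: 1.87
position: [0.3005, -0.4013, 0.2211]
tcp_rot: [[0.657, -0.754, 0.002], [-0.754, -0.657, -0.011], [0.01, 0.006, -1.0]]
force: [0.8, -0.0, -0.5]
opening: 0.708
```

{"method": "send_rows", "body": {"motion": [[[-20, -31, 1], -0.06], [[-18, -32, 1], -0.06], [[-16, -33, 1], -0.06], [[-14, -34, 1], -0.06], [[-12, -35, 1], -0.06]]}}

```text
time_s: 2.28
position: [0.3522, -0.217, 0.2152]
tcp_rot: [[0.856, -0.516, 0.005], [-0.516, -0.856, -0.015], [0.012, 0.01, -1.0]]
force: [1.1, -0.1, 0.4]
opening: 0.604
```

```bash
python3 plan.py .442 .0955 .2 0 36 4
```

```text
t 2.28 p [ 352.2 -217.   215.2] th -31.1 tilt [ 0.005 -0.015 -1.   ] F [ 1.1 -0.1  0.4] op 0.604 d [ 89.8 312.5 -15.2] dth 31.1 n 10
[[[-8.0, -31.0, 2.0], -0.054], [[-7.0, -32.0, 2.0], -0.054], [[-5.0, -32.0, 2.0], -0.054], [[-3.0, -32.0, 2.0], -0.054], [[-1.0, -32.0, 2.0], -0.054]]
[[[0.0, -33.0, 2.0], -0.054], [[2.0, -32.0, 2.0], -0.054], [[4.0, -32.0, 2.0], -0.054], [[6.0, -32.0, 2.0], -0.054], [[7.0, -32.0, 2.0], -0.054]]
```

{"method": "send_rows", "body": {"motion": [[[-8, -32, 0], -0.06], [[-7, -33, 0], -0.06], [[-5, -33, 0], -0.06], [[-3, -34, 0], -0.06], [[-1, -34, 0], -0.06]]}}

```text
time_s: 2.7
position: [0.3988, -0.0466, 0.2144]
tcp_rot: [[0.974, -0.227, 0.009], [-0.227, -0.974, -0.016], [0.013, 0.014, -1.0]]
force: [0.7, 0.1, -0.7]
opening: 0.605
```

{"method": "send_rows", "body": {"motion": [[[0, -34, 0], -0.06], [[2, -34, 0], -0.06], [[4, -34, 0], -0.06], [[6, -32, 0], -0.06], [[4, -20, 0], -0.02]]}}

```text
time_s: 3.12
position: [0.4349, 0.1148, 0.214]
tcp_rot: [[0.999, 0.048, 0.016], [0.048, -0.999, -0.016], [0.015, 0.017, -1.0]]
force: [0.3, -0.2, -0.3]
opening: 0.598
```

```bash
python3 plan.py .442 .0955 .12 0 20 4
```

```text
t 3.12 p [434.9 114.8 214. ] th 2.7 tilt [ 0.016 -0.016 -1.   ] F [ 0.3 -0.2 -0.3] op 0.598 d [  7.1 -19.3 -94. ] dth -2.7 n 5
[[[1.0, 4.0, 19.0], 0.01], [[1.0, 4.0, 19.0], 0.01], [[1.0, 4.0, 19.0], 0.01], [[1.0, 4.0, 19.0], 0.01], [[1.0, 4.0, 19.0], 0.01]]
```

{"method": "send_rows", "body": {"motion": [[[1, 4, 18], 0.01], [[1, 4, 18], 0.01], [[1, 4, 18], 0.01], [[1, 4, 18], 0.01], [[1, 3, 14], 0.01]]}}

```text
time_s: 3.53
position: [0.4485, 0.102, 0.1302]
tcp_rot: [[0.999, 0.01, 0.033], [0.011, -1.0, -0.014], [0.033, 0.014, -0.999]]
force: [-0.6, 0.5, 0.4]
opening: 0.6
```

```bash
python3 plan.py .442 .0955 .056 0 12 4
```

```text
t 3.53 p [448.5 102.  130.2] th 0.6 tilt [ 0.033 -0.014 -0.999] F [-0.6  0.5  0.4] op 0.6 d [ -6.5  -6.5 -74.2] dth -0.6 n 7
[[[-1.0, 1.0, 11.0], 0.002], [[-1.0, 1.0, 11.0], 0.002], [[-1.0, 1.0, 11.0], 0.002], [[-1.0, 1.0, 11.0], 0.002], [[-1.0, 1.0, 11.0], 0.002]]
[[[-1.0, 1.0, 11.0], 0.002], [[-1.0, 1.0, 11.0], 0.002], [[0, 0, 0], 0], [[0, 0, 0], 0], [[0, 0, 0], 0]]
```

{"method": "send_rows", "body": {"motion": [[[-1, 1, 8], 0], [[-2, 2, 8], 0], [[-1, 1, 8], 0], [[-2, 2, 8], 0], [[-1, 1, 8], 0]]}}

```text
time_s: 3.95
position: [0.4445, 0.0938, 0.0872]
tcp_rot: [[0.999, 0.01, 0.034], [0.01, -1.0, -0.014], [0.034, 0.014, -0.999]]
force: [-0.8, 0.4, -0.6]
opening: 0.605
```

```bash
python3 plan.py .442 .0955 .056 0 8 4
```

```text
t 3.95 p [444.5  93.8  87.2] th 0.6 tilt [ 0.034 -0.014 -0.999] F [-0.8  0.4 -0.6] op 0.605 d [ -2.5   1.7 -31.2] dth -0.6 n 4
[[[-1.0, -0.0, 8.0], 0.003], [[-1.0, -0.0, 8.0], 0.003], [[-1.0, -0.0, 8.0], 0.003], [[-1.0, -0.0, 8.0], 0.003], [[0, 0, 0], 0]]
```

{"method": "send_rows", "body": {"motion": [[[-1, 0, 8], 0], [[-1, 0, 8], 0], [[-1, 0, 8], 0], [[0, 0, 6], 0], [[0, 0, 0], 0]]}}

```text
time_s: 4.37
position: [0.4435, 0.0931, 0.0542]
tcp_rot: [[0.999, 0.009, 0.035], [0.01, -1.0, -0.014], [0.035, 0.014, -0.999]]
force: [-0.4, 0.1, -0.4]
opening: 0.601
```

```bash
python3 plan.py .442 .0955 .056 0 4 4;python3 - <<'E'
from h import *
S=capture("side");T=capture("top")
cv2.imwrite("pics/g1.png",np.hstack([cv2.resize(T["image"][190:260,215:285],(400,400),interpolation=2),cv2.resize(S["image"][110:190,255:335],(400,400),interpolation=2)]))
E
```

```text
t 4.37 p [443.5  93.1  54.2] th 0.6 tilt [ 0.035 -0.014 -0.999] F [-0.4  0.1 -0.4] op 0.601 d [-1.5  2.4  1.8] dth -0.6 n 1
[[[-1.5, -2.4, -1.8], 0.01], [[0, 0, 0], 0], [[0, 0, 0], 0], [[0, 0, 0], 0], [[0, 0, 0], 0]]
```

View pics/g1.png

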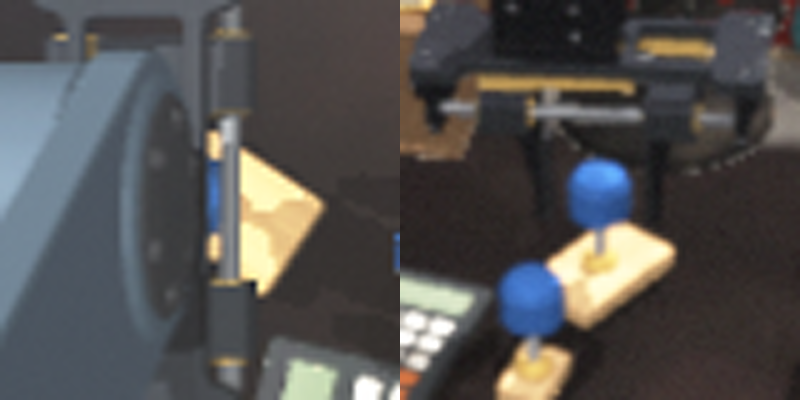

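The fingers straddle the knob, so I'll close after a small trim.

{"method": "send_rows", "body": {"motion": [[[-1, -2, -1], 0], [[0, 0, 0], 0], [[0, 0, 0], 0], [[0, 0, 0], 0], [[0, 0, 0], 0]], "gripper": 1.0}}

```text
time_s: 4.88
position: [0.4438, 0.0956, 0.0575]
tcp_rot: [[0.999, 0.01, 0.04], [0.01, -1.0, -0.014], [0.039, 0.015, -0.999]]
force: [-0.5, -0.9, -0.5]
opening: 0.393
```

{"method": "send_rows", "body": {"motion": [[[0, 0, 0], 0], [[0, 0, -3], 0], [[0, 0, -6], 0], [[0, 0, -8], 0], [[0, 0, -8], 0]]}}

```text
time_s: 5.3
position: [0.4415, 0.096, 0.0833]
tcp_rot: [[0.999, 0.01, 0.036], [0.01, -1.0, -0.014], [0.036, 0.014, -0.999]]
force: [0.4, -0.6, -0.3]
opening: 0.39
```

```bash
python3 plan.py .442 .0955 .165 0 20 4;python3 - <<'E'
from h import *
S=capture("side")
cv2.imwrite("pics/g2.png",cv2.resize(S["image"][100:190,245:345],(600,540),interpolation=2))
E
```

```text
t 5.3 p [441.5  96.   83.3] th 0.6 tilt [ 0.036 -0.014 -0.999] F [ 0.4 -0.6 -0.3] op 0.39 d [ 0.5 -0.5 81.7] dth -0.6 n 5
[[[0.0, 0.0, -16.0], 0.002], [[0.0, 0.0, -16.0], 0.002], [[0.0, 0.0, -16.0], 0.002], [[0.0, 0.0, -16.0], 0.002], [[0.0, 0.0, -16.0], 0.002]]
```

View pics/g2.png

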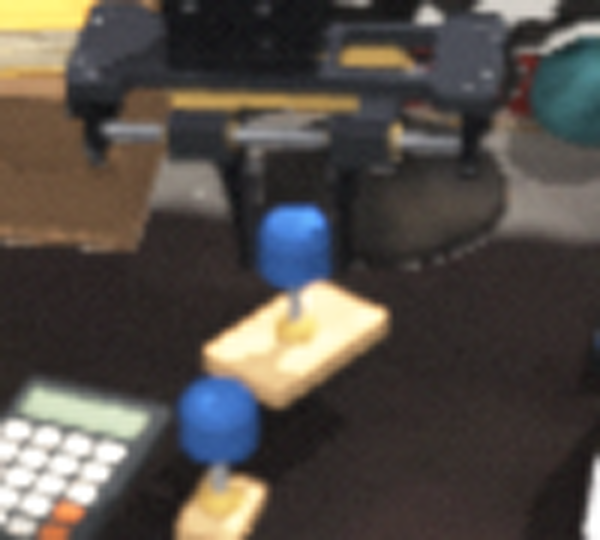

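{"method": "send_rows", "body": {"motion": [[[0, 0, -14], 0], [[0, 0, -16], 0], [[0, 0, -16], 0], [[0, 0, -16], 0], [[0, 0, -12], 0]]}}

```text
time_s: 5.77
position: [0.4378, 0.0971, 0.1627]
tcp_rot: [[0.999, 0.009, 0.037], [0.01, -1.0, -0.014], [0.037, 0.014, -0.999]]
force: [1.0, -0.4, -1.2]
opening: 0.387
```

```bash
python3 plan.py .535 -.198 .16 31 20 4
```

```text
t 5.77 p [437.8  97.1 162.7] th 0.6 tilt [ 0.037 -0.014 -0.999] F [ 1.  -0.4 -1.2] op 0.387 d [  97.2 -295.1   -2.7] dth 30.4 n 16
[[[6.0, 19.0, 0.0], -0.033], [[5.0, 19.0, 0.0], -0.033], [[5.0, 19.0, 0.0], -0.033], [[4.0, 19.0, 0.0], -0.033], [[3.0, 19.0, 0.0], -0.033]]
[[[3.0, 19.0, 0.0], -0.033], [[2.0, 19.0, 0.0], -0.033], [[1.0, 19.0, 0.0], -0.033], [[1.0, 19.0, 0.0], -0.033], [[0.0, 19.0, 0.0], -0.033]]
[[[-0.0, 19.0, 0.0], -0.033], [[-1.0, 19.0, 0.0], -0.033], [[-2.0, 19.0, 0.0], -0.033], [[-2.0, 19.0, 0.0], -0.033], [[-3.0, 19.0, 0.0], -0.033]]
[[[-4.0, 19.0, 0.0], -0.033], [[0, 0, 0], 0], [[0, 0, 0], 0], [[0, 0, 0], 0], [[0, 0, 0], 0]]
```

{"method": "send_rows", "body": {"motion": [[[6, 19, 0], -0.033], [[5, 19, 0], -0.033], [[5, 19, 0], -0.033], [[4, 19, 0], -0.033], [[3, 19, 0], -0.033]]}}

```text
time_s: 6.18
position: [0.4686, 0.0045, 0.1721]
tcp_rot: [[0.981, 0.188, 0.047], [0.189, -0.982, -0.014], [0.043, 0.022, -0.999]]
force: [0.5, -0.3, -1.0]
opening: 0.389
```

{"method": "send_rows", "body": {"motion": [[[3, 19, 0], -0.033], [[2, 19, 0], -0.033], [[1, 19, 0], -0.033], [[1, 19, 0], -0.033], [[0, 19, 0], -0.033]]}}

```text
time_s: 6.6
position: [0.4995, -0.09, 0.1779]
tcp_rot: [[0.934, 0.354, 0.049], [0.355, -0.935, -0.014], [0.041, 0.031, -0.999]]
force: [0.4, -0.3, -0.6]
opening: 0.387
```

{"method": "send_rows", "body": {"motion": [[[0, 19, 0], -0.033], [[-1, 19, 0], -0.033], [[-2, 19, 0], -0.033], [[-2, 19, 0], -0.033], [[-3, 15, 0], -0.033]]}}

```text
time_s: 7.02
position: [0.5301, -0.1809, 0.1835]
tcp_rot: [[0.859, 0.509, 0.051], [0.511, -0.86, -0.015], [0.036, 0.039, -0.999]]
force: [1.0, -0.7, -0.5]
opening: 0.391
```

```bash
python3 plan.py .535 -.198 .16 31 16 4
```

```text
t 7.02 p [ 530.1 -180.9  183.5] th 30.7 tilt [ 0.051 -0.015 -0.999] F [ 1.  -0.7 -0.5] op 0.391 d [  4.9 -17.1 -23.5] dth 0.3 n 2
[[[-2.0, 9.0, 12.0], -0.002], [[-2.0, 9.0, 12.0], -0.002], [[0, 0, 0], 0], [[0, 0, 0], 0], [[0, 0, 0], 0]]
```

```bash
python3 - <<'E'
s=open('plan.py').read()
s=s.replace("""    q=np.radians(th+dth*k/n);c,si=np.cos(q),np.sin(q);v=d/n
""","""    q=-np.radians(dth*k/n);c,si=np.cos(q),np.sin(q);Rk=R@np.array([[c,-si,0],[si,c,0],[0,0,1]]);v=Rk.T@(d/n)
""").replace("round(v[0]*c+v[1]*si,","round(v[0],").replace("round(v[0]*si-v[1]*c,","round(v[1],").replace("round(-v[2],","round(v[2],")
open('plan.py','w').write(s)
E
python3 plan.py .535 -.198 .11 31 10 4
```

```text
t 7.02 p [ 530.1 -180.9  183.5] th 30.7 tilt [ 0.051 -0.015 -0.999] F [ 1.  -0.7 -0.5] op 0.391 d [  4.9 -17.1 -73.5] dth 0.3 n 8
[[[-1.0, 2.0, 9.0], -0.001], [[-1.0, 2.0, 9.0], -0.001], [[-1.0, 2.0, 9.0], -0.001], [[-1.0, 2.0, 9.0], -0.001], [[-1.0, 2.0, 9.0], -0.001]]
[[[-1.0, 2.0, 9.0], -0.001], [[-1.0, 2.0, 9.0], -0.001], [[-1.0, 2.0, 9.0], -0.001], [[0, 0, 0], 0], [[0, 0, 0], 0]]
```

{"method": "send_rows", "body": {"motion": [[[-1, 3, 9], 0], [[-1, 2, 9], 0], [[-1, 2, 9], 0], [[-1, 2, 9], 0], [[-1, 2, 9], 0]]}}

```text
time_s: 7.43
position: [0.5343, -0.1955, 0.1375]
tcp_rot: [[0.861, 0.506, 0.055], [0.507, -0.862, -0.017], [0.038, 0.043, -0.998]]
force: [-0.1, -0.4, -1.4]
opening: 0.392
```

{"method": "send_rows", "body": {"motion": [[[-1, 2, 8], 0], [[-1, 2, 8], 0], [[-1, 1, 6], 0], [[0, 0, 4], 0], [[0, 0, 0], 0]]}}

```text
time_s: 7.85
position: [0.5328, -0.1989, 0.1045]
tcp_rot: [[0.861, 0.507, 0.047], [0.508, -0.861, -0.012], [0.034, 0.034, -0.999]]
force: [-0.8, 1.0, -0.7]
opening: 0.393
```

```bash
python3 plan.py .614 -.198 .105 31 8 4;python3 - <<'E'
from h import *
S=capture("side");T=capture("top")
cv2.imwrite("pics/g3.png",np.hstack([cv2.resize(T["image"][120:230,330:440],(400,400),interpolation=2),cv2.resize(S["image"][170:270,270:370],(400,400),interpolation=2)]))
E
```

```text
t 7.85 p [ 532.8 -198.9  104.5] th 30.6 tilt [ 0.047 -0.012 -0.999] F [-0.8  1.  -0.7] op 0.393 d [81.2  0.9  0.5] dth 0.4 n 11
[[[6.0, 4.0, 0.0], -0.001], [[6.0, 4.0, 0.0], -0.001], [[6.0, 4.0, 0.0], -0.001], [[6.0, 4.0, 0.0], -0.001], [[6.0, 4.0, 0.0], -0.001]]
[[[6.0, 4.0, 0.0], -0.001], [[6.0, 4.0, 0.0], -0.001], [[6.0, 4.0, 0.0], -0.001], [[6.0, 4.0, 0.0], -0.001], [[6.0, 4.0, 0.0], -0.001]]
[[[6.0, 4.0, 0.0], -0.001], [[0, 0, 0], 0], [[0, 0, 0], 0], [[0, 0, 0], 0], [[0, 0, 0], 0]]
```

View pics/g3.png

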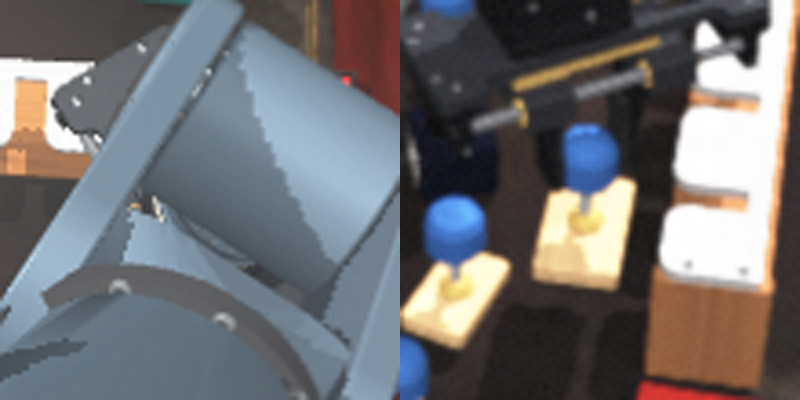

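{"method": "send_rows", "body": {"motion": [[[7, 4, 0], 0], [[7, 4, 0], 0], [[7, 4, 0], 0], [[7, 4, 0], 0], [[4, 2, 0], 0]]}}

```text
time_s: 8.37
position: [0.5747, -0.1989, 0.1098]
tcp_rot: [[0.861, 0.507, 0.052], [0.508, -0.861, -0.015], [0.038, 0.04, -0.999]]
force: [1.0, -0.3, -1.1]
opening: 0.391
```

```bash
python3 plan.py .614 -.198 .105 31 6 4;python3 - <<'E'
from h import *
S=capture("side")
im=S["image"]
b,_=blobs(im,*BLUE);print(b)
s=bot.read_state();p=s["position"];R=s["tcp_rot"]
print(proj(S,[p-R[:,2]*.0105]))
cv2.imwrite("pics/g4.png",cv2.resize(im[170:270,290:390],(600,600),interpolation=2))
E
```

```text
t 8.37 p [ 574.7 -198.9  109.8] th 30.5 tilt [ 0.052 -0.015 -0.999] F [ 1.  -0.3 -1.1] op 0.391 d [39.3  0.9 -4.8] dth 0.5 n 7
[[[4.9, 2.7, 1.0], -0.001], [[4.9, 2.7, 1.0], -0.001], [[4.9, 2.7, 1.0], -0.001], [[4.9, 2.7, 1.0], -0.001], [[4.9, 2.7, 1.0], -0.001]]
[[[4.9, 2.7, 1.0], -0.001], [[4.9, 2.7, 1.0], -0.001], [[0, 0, 0], 0], [[0, 0, 0], 0], [[0, 0, 0], 0]]
[([281.0, 169.5], [275, 162, 13, 15, 145]), ([335.5, 208.7], [330, 201, 13, 17, 183]), ([282.9, 226.6], [276, 218, 15, 18, 195]), ([268.5, 262.2], [261, 254, 16, 18, 226])]
[[335.7541594  208.65472124]]
```

View pics/g4.png

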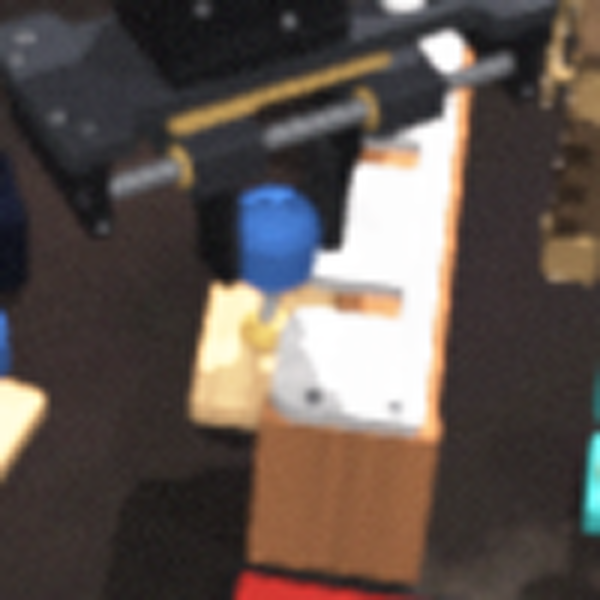

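{"method": "send_rows", "body": {"motion": [[[4, 2, 3], 0], [[5, 3, 2], 0], [[5, 3, 1], 0], [[5, 3, 1], 0], [[5, 3, 1], 0]]}}

```text
time_s: 8.83
position: [0.6056, -0.1983, 0.1027]
tcp_rot: [[0.86, 0.507, 0.052], [0.508, -0.861, -0.015], [0.037, 0.039, -0.999]]
force: [-0.1, 0.5, -1.3]
opening: 0.392
```

```bash
python3 plan.py .614 -.198 .105 31 6 4
```

```text
t 8.83 p [ 605.6 -198.3  102.7] th 30.6 tilt [ 0.052 -0.015 -0.999] F [-0.1  0.5 -1.3] op 0.392 d [8.4 0.3 2.3] dth 0.4 n 2
[[[3.8, 2.0, -1.0], -0.004], [[3.7, 2.1, -1.0], -0.004], [[0, 0, 0], 0], [[0, 0, 0], 0], [[0, 0, 0], 0]]
```

{"method": "send_rows", "body": {"motion": [[[4, 2, 0], 0], [[3, 2, 0], 0], [[0, 0, 2], 0], [[0, 0, 2], 0], [[0, 0, 1], 0]]}}

```text
time_s: 9.25
position: [0.6164, -0.1984, 0.0974]
tcp_rot: [[0.86, 0.508, 0.053], [0.509, -0.861, -0.015], [0.038, 0.04, -0.998]]
force: [1.1, 0.4, -1.4]
opening: 0.391
```

```bash
python3 plan.py .614 -.198 .0965 31 6 4;python3 - <<'E'
from h import *
S=capture("side")
im=S["image"]
cv2.imwrite("pics/g5.png",cv2.resize(im[170:270,290:390],(600,600),interpolation=2))
E
```

```text
t 9.25 p [ 616.4 -198.4   97.4] th 30.6 tilt [ 0.053 -0.015 -0.998] F [ 1.1  0.4 -1.4] op 0.391 d [-2.4  0.4 -0.9] dth 0.4 n 1
[[[-1.9, -1.6, 0.7], -0.007], [[0, 0, 0], 0], [[0, 0, 0], 0], [[0, 0, 0], 0], [[0, 0, 0], 0]]
```

View pics/g5.png

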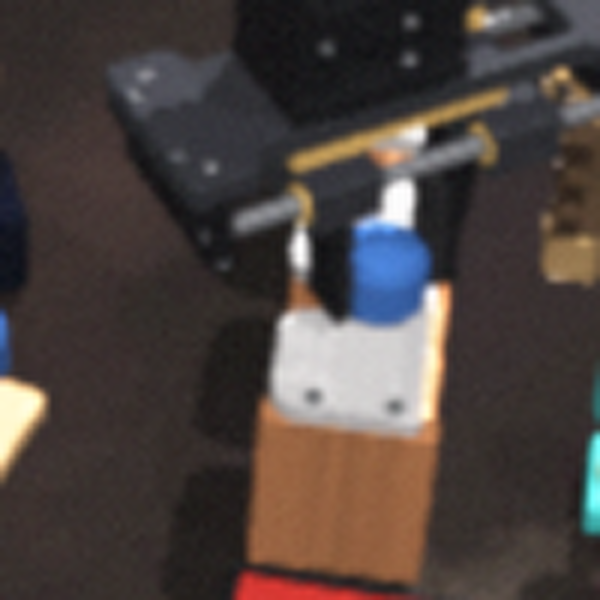

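{"method": "send_rows", "body": {"motion": [[[-1, -1, 1], 0], [[0, 0, 1], 0], [[0, 0, 0], 0], [[0, 0, 0], 0], [[0, 0, 0], 0]]}}

```text
time_s: 9.72
position: [0.614, -0.198, 0.0955]
tcp_rot: [[0.86, 0.507, 0.052], [0.508, -0.861, -0.015], [0.038, 0.039, -0.999]]
force: [-0.4, -0.4, -0.3]
opening: 0.388
```

{"method": "send_rows", "body": {"motion": [[[0, 0, 0], 0], [[0, 0, 0], 0], [[0, 0, 0], 0], [[0, 0, 0], 0], [[0, 0, 0], 0]], "gripper": 0.4}}

```text
time_s: 10.13
position: [0.6143, -0.1984, 0.0959]
tcp_rot: [[0.86, 0.507, 0.053], [0.508, -0.861, -0.016], [0.038, 0.04, -0.998]]
force: [-1.2, 0.5, -0.2]
opening: 0.589
```

```bash
python3 plan.py .614 -.198 .18 31 16 4;python3 - <<'E'
from h import *
S=capture("side")
im=S["image"]
cv2.imwrite("pics/g6.png",cv2.resize(im[170:270,290:390],(600,600),interpolation=2))
E
```

```text
t 10.13 p [ 614.3 -198.4   95.9] th 30.6 tilt [ 0.053 -0.016 -0.998] F [-1.2  0.5 -0.2] op 0.589 d [-0.3  0.4 84.1] dth 0.4 n 6
[[[1.0, 0.0, -14.0], -0.001], [[1.0, 0.0, -14.0], -0.001], [[1.0, 0.0, -14.0], -0.001], [[1.0, 0.0, -14.0], -0.001], [[1.0, 0.0, -14.0], -0.001]]
[[[1.0, 0.0, -14.0], -0.001], [[0, 0, 0], 0], [[0, 0, 0], 0], [[0, 0, 0], 0], [[0, 0, 0], 0]]
```

View pics/g6.png

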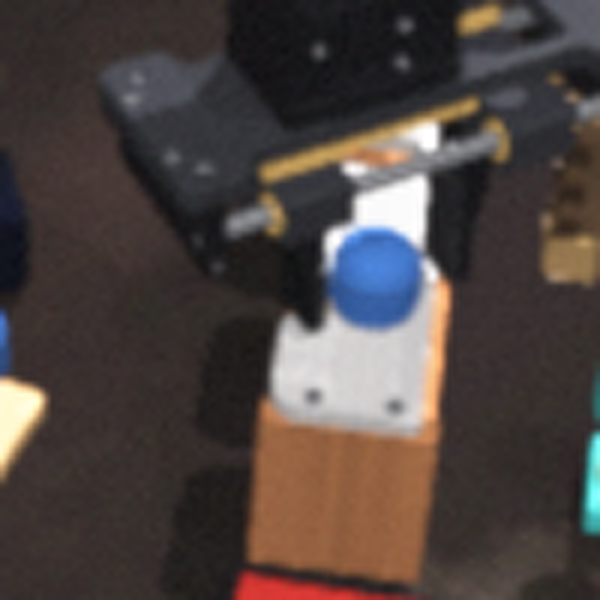

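The largest is hanging. Next is stamp_large: lift clear and move over.

{"method": "send_rows", "body": {"motion": [[[0, 0, -10], 0], [[1, 0, -14], 0], [[1, 0, -20], 0], [[1, 0, -30], 0], [[2, 0, -38], 0]]}}

```text
time_s: 10.6
position: [0.607, -0.1916, 0.2039]
tcp_rot: [[0.861, 0.507, 0.035], [0.507, -0.862, -0.006], [0.027, 0.023, -0.999]]
force: [1.1, -0.4, -0.2]
opening: 0.598
```

```bash
python3 plan.py .458 -.217 .18 71 25 4;
```

```text
t 10.6 p [ 607.  -191.6  203.9] th 30.5 tilt [ 0.035 -0.006 -0.999] F [ 1.1 -0.4 -0.2] op 0.598 d [-149.   -25.4  -23.9] dth 40.5 n 7
[[[-20.0, -8.0, 3.0], -0.101], [[-19.0, -10.0, 3.0], -0.101], [[-18.0, -12.0, 3.0], -0.101], [[-17.0, -13.0, 3.0], -0.101], [[-16.0, -15.0, 3.0], -0.101]]
[[[-14.0, -17.0, 3.0], -0.101], [[-12.0, -18.0, 3.0], -0.101], [[0, 0, 0], 0], [[0, 0, 0], 0], [[0, 0, 0], 0]]
```

{"method": "send_rows", "body": {"motion": [[[-20, -8, 0], -0.1], [[-20, -10, 0], -0.1], [[-19, -12, 0], -0.1], [[-18, -14, 0], -0.1], [[-16, -16, 0], -0.1]]}}

```text
time_s: 11.02
position: [0.5053, -0.2142, 0.2151]
tcp_rot: [[0.489, 0.87, 0.066], [0.872, -0.488, -0.022], [0.013, 0.068, -0.998]]
force: [0.0, -0.8, 0.2]
opening: 0.595
```

{"method": "send_rows", "body": {"motion": [[[-14, -17, 0], -0.1], [[-10, -15, 0], -0.1], [[0, 0, -15], 0], [[0, 0, -35], 0], [[0, 0, -40], 0]]}}

```text
time_s: 11.43
position: [0.4479, -0.2155, 0.3005]
tcp_rot: [[0.296, 0.954, 0.048], [0.955, -0.296, -0.01], [0.005, 0.049, -0.999]]
force: [0.9, -0.5, -0.0]
opening: 0.598
```

```bash
python3 plan.py .458 -.217 .12 71 15 4;
```

```text
t 11.43 p [ 447.9 -215.5  300.5] th 72.8 tilt [ 0.048 -0.01  -0.999] F [ 0.9 -0.5 -0. ] op 0.598 d [  10.1   -1.5 -180.5] dth -1.8 n 13
[[[0.0, 0.0, 14.0], 0.002], [[0.0, 0.0, 14.0], 0.002], [[0.0, 0.0, 14.0], 0.002], [[0.0, 0.0, 14.0], 0.002], [[0.0, 0.0, 14.0], 0.002]]
[[[0.0, 0.0, 14.0], 0.002], [[0.0, 0.0, 14.0], 0.002], [[0.0, 0.0, 14.0], 0.002], [[0.0, 0.0, 14.0], 0.002], [[0.0, 0.0, 14.0], 0.002]]
[[[0.0, 0.0, 14.0], 0.002], [[0.0, 0.0, 14.0], 0.002], [[0.0, 0.0, 14.0], 0.002], [[0, 0, 0], 0], [[0, 0, 0], 0]]
```

{"method": "send_rows", "body": {"motion": [[[0, 0, 10], 0.01], [[0, 0, 14], 0.01], [[0, 0, 16], 0], [[0, 0, 18], 0], [[0, 0, 18], 0]]}}

```text
time_s: 11.85
position: [0.4607, -0.224, 0.2421]
tcp_rot: [[0.316, 0.945, 0.082], [0.949, -0.314, -0.037], [-0.01, 0.089, -0.996]]
force: [0.3, -0.1, 0.1]
opening: 0.602
```

{"method": "send_rows", "body": {"motion": [[[0, 0, 18], 0], [[0, 0, 18], 0], [[0, 0, 18], 0], [[0, 0, 14], 0], [[0, 0, 10], 0]]}}

```text
time_s: 12.27
position: [0.4683, -0.2275, 0.1638]
tcp_rot: [[0.317, 0.945, 0.087], [0.948, -0.314, -0.042], [-0.012, 0.096, -0.995]]
force: [-0.8, -0.0, 0.6]
opening: 0.599
```

```bash
python3 plan.py .458 -.217 .057 71 9 4;
```

```text
t 12.27 p [ 468.3 -227.5  163.8] th 71.5 tilt [ 0.087 -0.042 -0.995] F [-0.8 -0.   0.6] op 0.599 d [ -10.3   10.5 -106.8] dth -0.5 n 12
[[[1.0, -2.0, 9.0], 0.001], [[1.0, -2.0, 9.0], 0.001], [[1.0, -2.0, 9.0], 0.001], [[1.0, -2.0, 9.0], 0.001], [[1.0, -2.0, 9.0], 0.001]]
[[[1.0, -2.0, 9.0], 0.001], [[1.0, -2.0, 9.0], 0.001], [[1.0, -2.0, 9.0], 0.001], [[1.0, -2.0, 9.0], 0.001], [[1.0, -2.0, 9.0], 0.001]]
[[[1.0, -2.0, 9.0], 0.001], [[1.0, -2.0, 9.0], 0.001], [[0, 0, 0], 0], [[0, 0, 0], 0], [[0, 0, 0], 0]]
```

{"method": "send_rows", "body": {"motion": [[[0, 0, 0], 0], [[0, 0, 0], 0], [[0, 0, 0], 0], [[0, 0, 0], 0], [[0, 0, 0], 0]]}}

```text
time_s: 12.68
position: [0.4686, -0.2276, 0.1649]
tcp_rot: [[0.317, 0.944, 0.088], [0.948, -0.314, -0.043], [-0.013, 0.097, -0.995]]
force: [-0.2, 0.4, 0.8]
opening: 0.605
```

{"method": "send_rows", "body": {"motion": [[[0, 0, -5], 0], [[0, 0, -10], 0], [[0, 0, -15], 0], [[0, 0, -20], 0], [[0, 0, -30], 0]]}}

```text
time_s: 13.1
position: [0.459, -0.2223, 0.2454]
tcp_rot: [[0.317, 0.945, 0.081], [0.948, -0.315, -0.037], [-0.01, 0.089, -0.996]]
force: [-1.0, -0.1, -0.1]
opening: 0.601
```

{"method": "send_rows", "body": {"motion": [[[0, 0, -40], 0], [[0, 0, 0], 0], [[0, 0, 0], 0], [[0, 0, 0], 0], [[0, 0, 0], 0]]}}

```text
time_s: 13.52
position: [0.4581, -0.2227, 0.2972]
tcp_rot: [[0.317, 0.944, 0.096], [0.948, -0.313, -0.05], [-0.017, 0.107, -0.994]]
force: [0.1, 0.6, 0.2]
opening: 0.6
```

{"method": "send_rows", "body": {"motion": [[[0, 0, 4], 0], [[0, 0, 8], 0], [[0, 0, 14], 0], [[0, 0, 20], 0], [[0, 0, 26], 0]]}}

```text
time_s: 13.93
position: [0.4663, -0.227, 0.2228]
tcp_rot: [[0.317, 0.943, 0.1], [0.948, -0.313, -0.052], [-0.018, 0.111, -0.994]]
force: [1.0, -0.1, 0.1]
opening: 0.606
```

{"method": "send_rows", "body": {"motion": [[[0, 0, 0], 0], [[0, 0, 0], 0], [[0, 0, 0], 0], [[0, 0, 0], 0], [[0, 0, 0], 0]]}}

```text
time_s: 14.35
position: [0.4625, -0.2241, 0.2153]
tcp_rot: [[0.317, 0.945, 0.086], [0.948, -0.314, -0.041], [-0.012, 0.094, -0.995]]
force: [-0.5, 0.5, 0.0]
opening: 0.601
```

{"method": "send_rows", "body": {"motion": [[[0, 0, -38], 0], [[0, 0, -28], 0], [[0, 0, -18], 0], [[0, 0, -10], 0], [[0, 0, -4], 0]]}}

```text
time_s: 14.77
position: [0.4543, -0.2204, 0.32]
tcp_rot: [[0.317, 0.944, 0.088], [0.948, -0.314, -0.043], [-0.013, 0.097, -0.995]]
force: [-0.6, 0.6, 0.1]
opening: 0.601
```

{"method": "send_rows", "body": {"motion": [[[0, 0, 0], 0], [[0, 0, 0], 0], [[0, 0, 0], 0], [[0, 0, 0], 0], [[0, 0, 0], 0]]}}

```text
time_s: 15.18
position: [0.4542, -0.2202, 0.3212]
tcp_rot: [[0.317, 0.944, 0.091], [0.948, -0.314, -0.045], [-0.014, 0.1, -0.995]]
force: [-0.0, -0.4, -0.2]
opening: 0.603
```

{"method": "send_rows", "body": {"motion": [[[0, 0, 6], 0], [[0, 0, 12], 0], [[0, 0, 20], 0], [[0, 0, 28], 0], [[0, 0, 36], 0]]}}

```text
time_s: 15.6
position: [0.4674, -0.2279, 0.2201]
tcp_rot: [[0.317, 0.943, 0.101], [0.948, -0.313, -0.054], [-0.019, 0.113, -0.993]]
force: [0.6, -0.8, -0.2]
opening: 0.599
```

{"method": "send_rows", "body": {"motion": [[[0, 0, -38], 0], [[0, 0, -36], 0], [[0, 0, -28], 0], [[0, 0, -18], 0], [[0, 0, -8], 0]]}}

```text
time_s: 16.02
position: [0.4499, -0.218, 0.3113]
tcp_rot: [[0.318, 0.948, 0.037], [0.948, -0.318, -0.001], [0.011, 0.035, -0.999]]
force: [0.5, 0.2, -0.2]
opening: 0.601
```

{"method": "send_rows", "body": {"motion": [[[0, 0, 0], 0], [[0, 0, 6], 0], [[0, 0, 15], 0], [[0, 0, 25], 0], [[0, 0, 36], 0]]}}

```text
time_s: 16.43
position: [0.457, -0.2213, 0.2308]
tcp_rot: [[0.318, 0.947, 0.051], [0.948, -0.317, -0.012], [0.004, 0.052, -0.999]]
force: [-0.2, -0.3, -0.5]
opening: 0.596
```

{"method": "send_rows", "body": {"motion": [[[0, 0, -38], 0], [[0, 0, -36], 0], [[0, 0, -28], 0], [[0, 0, -18], 0], [[0, 0, -8], 0]]}}

```text
time_s: 16.85
position: [0.4408, -0.2121, 0.3248]
tcp_rot: [[0.319, 0.948, -0.011], [0.947, -0.319, 0.039], [0.033, -0.023, -0.999]]
force: [-0.6, -0.5, -0.6]
opening: 0.601
```

```bash
python3 plan.py .458 -.217 .13 71 20 4
```

```text
t 16.85 p [ 440.8 -212.1  324.8] th 71.4 tilt [-0.011  0.039 -0.999] F [-0.6 -0.5 -0.6] op 0.601 d [  17.2   -4.9 -194.8] dth -0.4 n 10
[[[-1.0, 2.0, 19.0], 0.001], [[-1.0, 2.0, 19.0], 0.001], [[-1.0, 2.0, 19.0], 0.001], [[-1.0, 2.0, 19.0], 0.001], [[-1.0, 2.0, 19.0], 0.001]]
[[[-1.0, 2.0, 19.0], 0.001], [[-1.0, 2.0, 19.0], 0.001], [[-1.0, 2.0, 19.0], 0.001], [[-1.0, 2.0, 19.0], 0.001], [[-1.0, 2.0, 19.0], 0.001]]
```

{"method": "send_rows", "body": {"motion": [[[-1, 2, 8], 0], [[-1, 2, 14], 0], [[-1, 2, 18], 0], [[-1, 2, 22], 0], [[-1, 2, 22], 0]]}}

```text
time_s: 17.27
position: [0.4488, -0.2175, 0.236]
tcp_rot: [[0.319, 0.948, -0.004], [0.947, -0.319, 0.033], [0.03, -0.014, -0.999]]
force: [0.5, -0.8, -0.4]
opening: 0.601
```

{"method": "send_rows", "body": {"motion": [[[-1, 2, 22], 0], [[-1, 2, 22], 0], [[-1, 2, 18], 0], [[-1, 2, 14], 0], [[-1, 2, 10], 0]]}}

```text
time_s: 17.68
position: [0.4479, -0.2157, 0.1336]
tcp_rot: [[0.32, 0.947, -0.018], [0.947, -0.319, 0.044], [0.036, -0.031, -0.999]]
force: [-0.0, -1.0, 0.9]
opening: 0.602
```

```bash
python3 plan.py .458 -.217 .057 71 9 4
```

```text
t 17.68 p [ 447.9 -215.7  133.6] th 71.3 tilt [-0.018  0.044 -0.999] F [-0.  -1.   0.9] op 0.602 d [ 10.1  -1.3 -76.6] dth -0.3 n 9
[[[-0.0, 1.0, 8.0], 0.001], [[-0.0, 1.0, 8.0], 0.001], [[-0.0, 1.0, 8.0], 0.001], [[-0.0, 1.0, 8.0], 0.001], [[-0.0, 1.0, 8.0], 0.001]]
[[[-0.0, 1.0, 8.0], 0.001], [[-0.0, 1.0, 8.0], 0.001], [[-0.0, 1.0, 8.0], 0.001], [[-0.0, 1.0, 8.0], 0.001], [[0, 0, 0], 0]]
```

{"method": "send_rows", "body": {"motion": [[[-1, 3, 20], 0], [[0, 3, 14], 0], [[0, 2, 10], 0], [[0, 1, 7], 0], [[0, 1, 5], 0]]}}

```text
time_s: 18.1
position: [0.4478, -0.2108, 0.0644]
tcp_rot: [[0.321, 0.946, -0.032], [0.946, -0.319, 0.055], [0.042, -0.048, -0.998]]
force: [0.5, -0.5, -0.0]
opening: 0.603
```

```bash
python3 plan.py .458 -.217 .057 71 5 4
```

```text
t 18.1 p [ 447.8 -210.8   64.4] th 71.2 tilt [-0.032  0.055 -0.998] F [ 0.5 -0.5 -0. ] op 0.603 d [10.2 -6.2 -7.4] dth -0.2 n 3
[[[-0.9, 4.0, 2.2], 0.001], [[-0.9, 4.0, 2.2], 0.001], [[-0.9, 4.0, 2.2], 0.001], [[0, 0, 0], 0], [[0, 0, 0], 0]]
```

{"method": "send_rows", "body": {"motion": [[[0, 0, -5], 0], [[0, 0, -12], 0], [[0, 0, -18], 0], [[0, 0, -24], 0], [[0, 0, -32], 0]]}}

```text
time_s: 18.52
position: [0.4442, -0.2108, 0.1505]
tcp_rot: [[0.322, 0.945, -0.05], [0.945, -0.319, 0.069], [0.05, -0.069, -0.996]]
force: [0.8, 0.3, -0.5]
opening: 0.6
```

{"method": "send_rows", "body": {"motion": [[[0, 0, 25], 0], [[0, 0, 15], 0], [[0, 0, 12], 0], [[0, 0, 10], 0], [[0, 0, 8], 0]]}}

```text
time_s: 18.93
position: [0.4491, -0.2127, 0.0926]
tcp_rot: [[0.321, 0.947, -0.023], [0.946, -0.319, 0.048], [0.038, -0.038, -0.999]]
force: [-0.6, 0.0, -0.1]
opening: 0.602
```

```bash
python3 plan.py .458 -.217 .057 71 9 4
```

```text
t 18.93 p [ 449.1 -212.7   92.6] th 71.3 tilt [-0.023  0.048 -0.999] F [-0.6  0.  -0.1] op 0.602 d [  8.9  -4.3 -35.6] dth -0.3 n 5
[[[-1.0, 2.0, 7.0], 0.001], [[-1.0, 2.0, 7.0], 0.001], [[-1.0, 2.0, 7.0], 0.001], [[-1.0, 2.0, 7.0], 0.001], [[-1.0, 2.0, 7.0], 0.001]]
```

{"method": "send_rows", "body": {"motion": [[[0, 0, -8], 0], [[0, 0, -16], 0], [[0, 0, -24], 0], [[0, 0, -32], 0], [[0, 0, -38], 0]]}}

```text
time_s: 19.35
position: [0.4463, -0.2141, 0.2097]
tcp_rot: [[0.322, 0.946, -0.04], [0.946, -0.319, 0.061], [0.045, -0.058, -0.997]]
force: [1.4, -0.2, -0.3]
opening: 0.598
```

{"method": "send_rows", "body": {"motion": [[[0, 0, 30], 0], [[0, 2, 24], 0], [[0, 2, 18], 0], [[0, 2, 14], 0], [[0, 2, 10], 0]]}}

```text
time_s: 19.77
position: [0.4614, -0.2199, 0.1314]
tcp_rot: [[0.32, 0.947, -0.007], [0.947, -0.32, 0.034], [0.03, -0.018, -0.999]]
force: [0.6, 0.1, 0.1]
opening: 0.604
```

```bash
python3 plan.py .458 -.217 .057 71 9 4
```

```text
t 19.77 p [ 461.4 -219.9  131.4] th 71.3 tilt [-0.007  0.034 -0.999] F [0.6 0.1 0.1] op 0.604 d [ -3.4   2.9 -74.4] dth -0.3 n 9
[[[-0.0, -0.0, 8.0], 0.001], [[-0.0, -0.0, 8.0], 0.001], [[-0.0, -0.0, 8.0], 0.001], [[-0.0, -0.0, 8.0], 0.001], [[-0.0, -0.0, 8.0], 0.001]]
[[[-0.0, -0.0, 8.0], 0.001], [[-0.0, -0.0, 8.0], 0.001], [[-0.0, -0.0, 8.0], 0.001], [[-0.0, -0.0, 8.0], 0.001], [[0, 0, 0], 0]]
```

Tilt is small now (2°), so I'll descend gently.

{"method": "send_rows", "body": {"motion": [[[0, 0, 8], 0], [[0, 0, 8], 0], [[0, 0, 8], 0], [[0, 0, 8], 0], [[0, 0, 8], 0]]}}

```text
time_s: 20.18
position: [0.4624, -0.2194, 0.0909]
tcp_rot: [[0.32, 0.948, -0.004], [0.947, -0.319, 0.031], [0.028, -0.014, -1.0]]
force: [0.6, -0.3, 0.0]
opening: 0.601
```

```bash
python3 plan.py .458 -.217 .057 71 7 4
```

```text
t 20.18 p [ 462.4 -219.4   90.9] th 71.4 tilt [-0.004  0.031 -1.   ] F [ 0.6 -0.3  0. ] op 0.601 d [ -4.4   2.4 -33.9] dth -0.4 n 5
[[[-0.0, -1.0, 7.0], 0.001], [[-0.0, -1.0, 7.0], 0.001], [[-0.0, -1.0, 7.0], 0.001], [[-0.0, -1.0, 7.0], 0.001], [[-0.0, -1.0, 7.0], 0.001]]
```

{"method": "send_rows", "body": {"motion": [[[0, -1, 7], 0], [[0, -1, 7], 0], [[0, -1, 7], 0], [[0, -1, 7], 0], [[0, -1, 5], 0]]}}

```text
time_s: 20.6
position: [0.457, -0.2164, 0.0539]
tcp_rot: [[0.32, 0.948, -0.005], [0.947, -0.319, 0.032], [0.029, -0.015, -0.999]]
force: [-0.6, -0.6, -0.1]
opening: 0.603
```

```bash
python3 plan.py .458 -.217 .057 71 5 4; python3 - <<'E'
from h import *
S=capture("side")
cv2.imwrite("pics/h1.png",cv2.resize(S["image"][180:280,235:335],(600,600),interpolation=2))
E
```

```text
t 20.6 p [ 457.  -216.4   53.9] th 71.4 tilt [-0.005  0.032 -0.999] F [-0.6 -0.6 -0.1] op 0.603 d [ 1.  -0.6  3.1] dth -0.4 n 1
[[[-0.1, 1.1, -3.1], 0.006], [[0, 0, 0], 0], [[0, 0, 0], 0], [[0, 0, 0], 0], [[0, 0, 0], 0]]
```

View pics/h1.png

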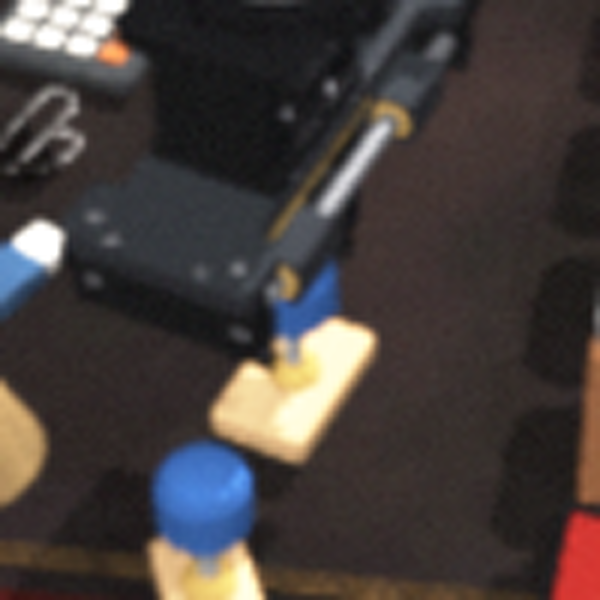

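{"method": "send_rows", "body": {"motion": [[[0, 1, -2], 0], [[0, 0, 0], 0], [[0, 0, 0], 0], [[0, 0, 0], 0], [[0, 0, 0], 0]], "gripper": 1.0}}

```text
time_s: 21.07
position: [0.4575, -0.2166, 0.0553]
tcp_rot: [[0.32, 0.947, -0.006], [0.947, -0.319, 0.033], [0.029, -0.016, -0.999]]
force: [-0.8, -0.6, -0.2]
opening: 0.388
```

{"method": "send_rows", "body": {"motion": [[[0, 0, 0], 0], [[0, 0, -3], 0], [[0, 0, -8], 0], [[0, 0, -12], 0], [[0, 0, -16], 0]]}}

```text
time_s: 21.48
position: [0.456, -0.2165, 0.0945]
tcp_rot: [[0.32, 0.947, -0.011], [0.947, -0.319, 0.037], [0.031, -0.022, -0.999]]
force: [0.0, 0.4, 0.2]
opening: 0.39
```

{"method": "send_rows", "body": {"motion": [[[0, 0, -18], 0], [[0, 0, -18], 0], [[0, 0, -16], 0], [[0, 0, -10], 0], [[0, 0, -4], 0]]}}

```text
time_s: 21.9
position: [0.4571, -0.2194, 0.1686]
tcp_rot: [[0.32, 0.948, -0.007], [0.947, -0.319, 0.034], [0.03, -0.018, -0.999]]
force: [0.4, 0.2, -1.3]
opening: 0.393
```

```bash
python3 plan.py .537 -.112 .16 88 15 4; python3 - <<'E'
from h import *
S=capture("side")
cv2.imwrite("pics/h2.png",cv2.resize(S["image"][150:270,235:355],(600,600),interpolation=2))
E
```

```text
t 21.9 p [ 457.1 -219.4  168.6] th 71.3 tilt [-0.007  0.034 -0.999] F [ 0.4  0.2 -1.3] op 0.393 d [ 79.9 107.4  -8.6] dth 16.7 n 9
[[[14.0, 5.0, 1.0], -0.032], [[14.0, 5.0, 1.0], -0.032], [[14.0, 6.0, 1.0], -0.032], [[14.0, 6.0, 1.0], -0.032], [[13.0, 6.0, 1.0], -0.032]]
[[[13.0, 7.0, 1.0], -0.032], [[13.0, 7.0, 1.0], -0.032], [[13.0, 8.0, 1.0], -0.032], [[12.0, 8.0, 1.0], -0.032], [[0, 0, 0], 0]]
```

View pics/h2.png

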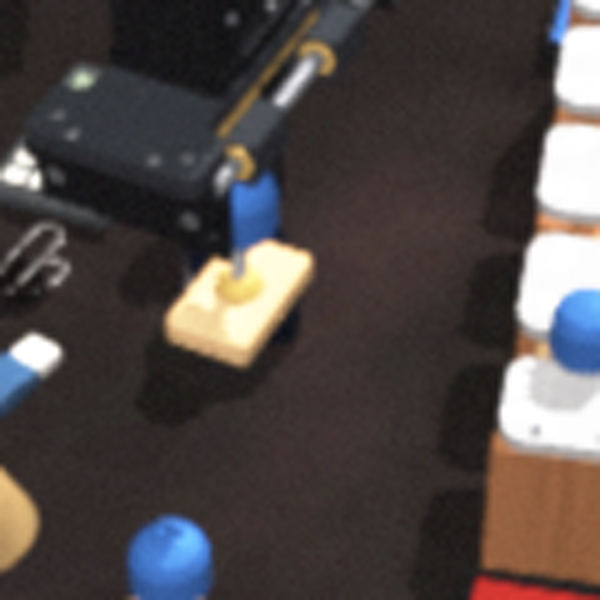

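{"method": "send_rows", "body": {"motion": [[[8, 3, 0], -0.02], [[13, 5, 1], -0.03], [[14, 6, 1], -0.03], [[14, 6, 1], -0.03], [[14, 6, 1], -0.03]]}}

```text
time_s: 22.37
position: [0.4988, -0.1635, 0.1652]
tcp_rot: [[0.18, 0.984, -0.009], [0.983, -0.18, 0.034], [0.032, -0.015, -0.999]]
force: [-0.4, 0.1, -0.4]
opening: 0.385
```

{"method": "send_rows", "body": {"motion": [[[13, 7, 1], -0.03], [[13, 7, 1], -0.03], [[13, 8, 1], -0.03], [[10, 8, 1], -0.03], [[6, 5, 1], -0.03]]}}

```text
time_s: 22.78
position: [0.5405, -0.1044, 0.1565]
tcp_rot: [[0.018, 1.0, -0.018], [0.999, -0.017, 0.041], [0.041, -0.019, -0.999]]
force: [-0.3, 0.2, -0.3]
opening: 0.391
```

```bash
python3 plan.py .537 -.112 .104 88 9 4
```

```text
t 22.78 p [ 540.5 -104.4  156.5] th 89.0 tilt [-0.018  0.041 -0.999] F [-0.3  0.2 -0.3] op 0.391 d [ -3.5  -7.6 -52.5] dth -1.0 n 6
[[[-2.0, -0.0, 9.0], 0.003], [[-2.0, -0.0, 9.0], 0.003], [[-2.0, -0.0, 9.0], 0.003], [[-2.0, -0.0, 9.0], 0.003], [[-2.0, -0.0, 9.0], 0.003]]
[[[-2.0, -0.0, 9.0], 0.003], [[0, 0, 0], 0], [[0, 0, 0], 0], [[0, 0, 0], 0], [[0, 0, 0], 0]]
```

{"method": "send_rows", "body": {"motion": [[[-2, 0, 9], 0], [[-2, 0, 10], 0], [[-1, 0, 10], 0], [[-1, 0, 9], 0], [[0, 0, 8], 0]]}}

```text
time_s: 23.2
position: [0.539, -0.1074, 0.1048]
tcp_rot: [[0.014, 1.0, -0.02], [0.999, -0.013, 0.041], [0.041, -0.021, -0.999]]
force: [0.4, -0.7, -1.5]
opening: 0.392
```

```bash
python3 plan.py .616 -.112 .103 88 7 4;python3 - <<'E'
from h import *
S=capture("side")
im=S["image"]
b,_=blobs(im,*BLUE);print(b)
s=bot.read_state();p=s["position"];R=s["tcp_rot"]
print(proj(S,[p-R[:,2]*.0115]))
cv2.imwrite("pics/h3.png",cv2.resize(im[140:260,270:390],(600,600),interpolation=2))
E
```

```text
t 23.2 p [ 539.  -107.4  104.8] th 89.2 tilt [-0.02   0.041 -0.999] F [ 0.4 -0.7 -1.5] op 0.392 d [77.  -4.6 -1.8] dth -1.2 n 12
[[[-0.0, 6.0, 0.0], 0.002], [[-0.0, 6.0, 0.0], 0.002], [[-0.0, 6.0, 0.0], 0.002], [[-0.0, 6.0, 0.0], 0.002], [[-0.0, 6.0, 0.0], 0.002]]
[[[-0.0, 6.0, 0.0], 0.002], [[-0.0, 6.0, 0.0], 0.002], [[-0.0, 6.0, 0.0], 0.002], [[-0.0, 6.0, 0.0], 0.002], [[-0.0, 6.0, 0.0], 0.002]]
[[[-0.0, 6.0, 0.0], 0.002], [[-0.0, 6.0, 0.0], 0.002], [[0, 0, 0], 0], [[0, 0, 0], 0], [[0, 0, 0], 0]]
[([281.1, 169.1], [275, 162, 13, 15, 152]), ([351.7, 216.6], [346, 209, 13, 15, 147]), ([268.5, 262.2], [261, 254, 16, 18, 233])]
[[322.65985352 183.33715099]]
```

View pics/h3.png

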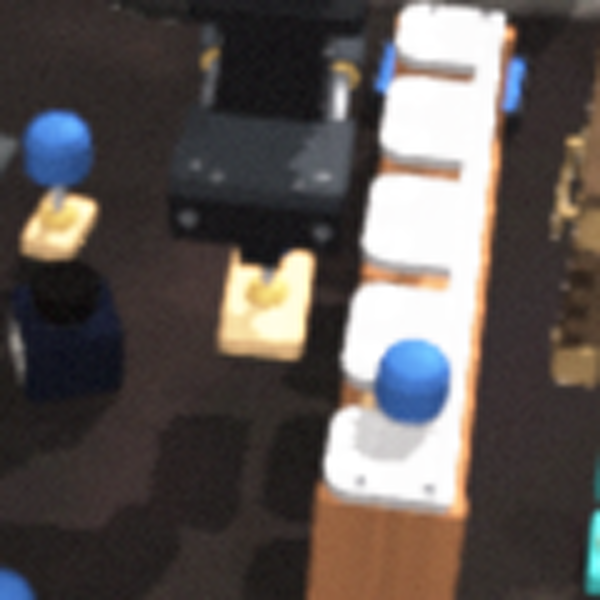

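{"method": "send_rows", "body": {"motion": [[[-2, 5, 0], 0], [[-2, 7, 0], 0], [[-1, 8, 0], 0], [[0, 8, 0], 0], [[0, 7, 0], 0]]}}

```text
time_s: 23.67
position: [0.5736, -0.1143, 0.1008]
tcp_rot: [[0.018, 0.999, -0.026], [0.999, -0.017, 0.044], [0.044, -0.027, -0.999]]
force: [1.2, 0.1, -0.9]
opening: 0.387
```

```bash
python3 plan.py .616 -.112 .103 88 7 4
```

```text
t 23.67 p [ 573.6 -114.3  100.8] th 88.9 tilt [-0.026  0.044 -0.999] F [ 1.2  0.1 -0.9] op 0.387 d [42.4  2.3  2.2] dth -0.9 n 7
[[[0.0, 6.0, -0.0], 0.002], [[0.0, 6.0, -0.0], 0.002], [[0.0, 6.0, -0.0], 0.002], [[1.0, 6.0, -0.0], 0.002], [[1.0, 6.0, -0.0], 0.002]]
[[[1.0, 6.0, -0.0], 0.002], [[1.0, 6.0, -0.0], 0.002], [[0, 0, 0], 0], [[0, 0, 0], 0], [[0, 0, 0], 0]]
```

{"method": "send_rows", "body": {"motion": [[[1, 6, -1], 0], [[1, 7, -1], 0], [[0, 7, 0], 0], [[0, 7, 0], 0], [[0, 6, 0], 0]]}}

```text
time_s: 24.08
position: [0.613, -0.1131, 0.1039]
tcp_rot: [[0.017, 1.0, -0.021], [0.999, -0.016, 0.042], [0.042, -0.022, -0.999]]
force: [-0.2, 0.0, -1.4]
opening: 0.392
```

```bash
python3 plan.py .616 -.112 .096 88 7 4
```

```text
t 24.08 p [ 613.  -113.1  103.9] th 89.0 tilt [-0.021  0.042 -0.999] F [-0.2  0.  -1.4] op 0.392 d [ 3.   1.1 -7.9] dth -1.0 n 2
[[[0.0, 2.0, 4.0], 0.009], [[0.0, 2.0, 4.0], 0.009], [[0, 0, 0], 0], [[0, 0, 0], 0], [[0, 0, 0], 0]]
```

{"method": "send_rows", "body": {"motion": [[[1, 1, 2], 0], [[0, 0, 3], 0], [[0, 0, 3], 0], [[0, 0, 2], 0], [[0, 0, 0], 0]]}}

```text
time_s: 24.5
position: [0.6157, -0.1113, 0.093]
tcp_rot: [[0.016, 1.0, -0.02], [0.999, -0.015, 0.042], [0.042, -0.02, -0.999]]
force: [1.2, 0.1, 0.7]
opening: 0.39
```

```bash
python3 plan.py .616 -.112 .094 88 7 4;python3 - <<'E'
from h import *
S=capture("side")
im=S["image"]
cv2.imwrite("pics/h4.png",cv2.resize(im[140:260,290:410],(600,600),interpolation=2))
E
```

```text
t 24.5 p [ 615.7 -111.3   93. ] th 89.1 tilt [-0.02   0.042 -0.999] F [1.2 0.1 0.7] op 0.39 d [ 0.3 -0.7  1. ] dth -1.1 n 1
[[[-1.0, 0.0, -1.0], 0.019], [[0, 0, 0], 0], [[0, 0, 0], 0], [[0, 0, 0], 0], [[0, 0, 0], 0]]
```

View pics/h4.png

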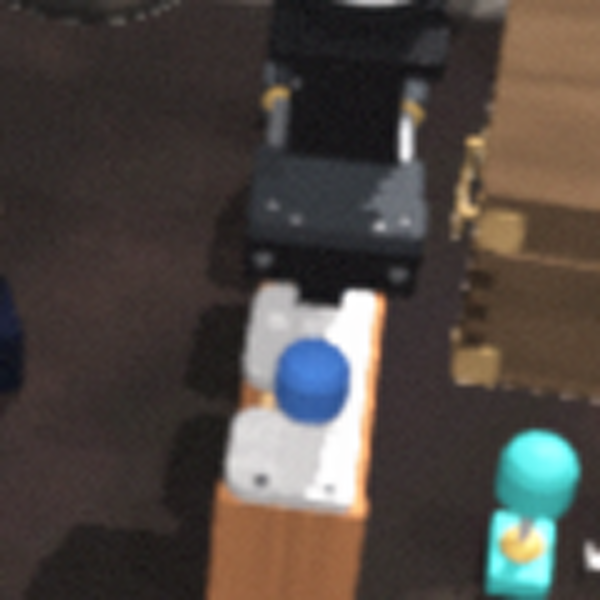

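{"method": "send_rows", "body": {"motion": [[[0, 0, 0], 0], [[0, 0, 0], 0], [[0, 0, 0], 0], [[0, 0, 0], 0], [[0, 0, 0], 0]], "gripper": 0.4}}

```text
time_s: 24.97
position: [0.6142, -0.1114, 0.0932]
tcp_rot: [[0.017, 1.0, -0.022], [0.999, -0.016, 0.042], [0.042, -0.023, -0.999]]
force: [-0.3, 0.7, 0.1]
opening: 0.584
```

{"method": "send_rows", "body": {"motion": [[[-1, 0, -4], 0], [[-1, 0, -8], 0], [[0, 0, -12], 0], [[0, 0, -16], 0], [[0, 0, -20], 0]]}}

```text
time_s: 25.38
position: [0.6123, -0.1153, 0.1524]
tcp_rot: [[0.018, 0.999, -0.031], [0.999, -0.016, 0.046], [0.046, -0.032, -0.998]]
force: [0.3, -0.2, -0.1]
opening: 0.598
```

```bash
python3 plan.py .443 -.326 .18 113 25 4;python3 - <<'E'
from h import *
S=capture("side")
im=S["image"]
cv2.imwrite("pics/h5.png",cv2.resize(im[140:260,290:410],(600,600),interpolation=2))
E
```

```text
t 25.38 p [ 612.3 -115.3  152.4] th 89.0 tilt [-0.031  0.046 -0.998] F [ 0.3 -0.2 -0.1] op 0.598 d [-169.3 -210.7   27.6] dth 24.0 n 11
[[[-19.0, -15.0, -3.0], -0.038], [[-19.0, -16.0, -3.0], -0.038], [[-18.0, -17.0, -3.0], -0.038], [[-17.0, -17.0, -3.0], -0.038], [[-17.0, -18.0, -3.0], -0.038]]
[[[-16.0, -19.0, -3.0], -0.038], [[-15.0, -19.0, -3.0], -0.038], [[-15.0, -20.0, -3.0], -0.038], [[-14.0, -20.0, -3.0], -0.038], [[-13.0, -21.0, -3.0], -0.038]]
[[[-12.0, -21.0, -3.0], -0.038], [[0, 0, 0], 0], [[0, 0, 0], 0], [[0, 0, 0], 0], [[0, 0, 0], 0]]
```

View pics/h5.png

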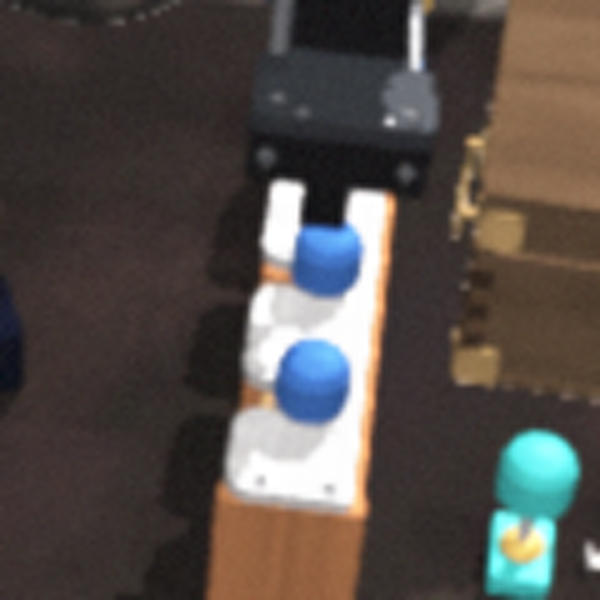

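{"method": "send_rows", "body": {"motion": [[[-19, -15, -3], -0.038], [[-19, -16, -3], -0.038], [[-18, -17, -3], -0.038], [[-17, -17, -3], -0.038], [[-17, -18, -3], -0.038]]}}

```text
time_s: 25.85
position: [0.5421, -0.213, 0.1763]
tcp_rot: [[-0.189, 0.982, -0.01], [0.981, 0.19, 0.038], [0.039, -0.002, -0.999]]
force: [0.0, -0.4, 0.4]
opening: 0.601
```

{"method": "send_rows", "body": {"motion": [[[-16, -19, -3], -0.038], [[-15, -19, -2], -0.038], [[-14, -18, 0], -0.038], [[-12, -16, 0], -0.038], [[-8, -12, 0], -0.038]]}}

```text
time_s: 26.27
position: [0.4743, -0.3044, 0.1831]
tcp_rot: [[-0.379, 0.925, -0.004], [0.925, 0.379, 0.032], [0.031, 0.008, -0.999]]
force: [0.1, -0.6, -0.1]
opening: 0.603
```

```bash
python3 plan.py .4433 -.326 .12 113 15 4
```

```text
t 26.27 p [ 474.3 -304.4  183.1] th 112.3 tilt [-0.004  0.032 -0.999] F [ 0.1 -0.6 -0.1] op 0.603 d [-31.  -21.6 -63.1] dth 0.7 n 5
[[[-2.0, -7.0, 12.0], -0.002], [[-2.0, -7.0, 12.0], -0.002], [[-2.0, -7.0, 12.0], -0.002], [[-2.0, -7.0, 12.0], -0.002], [[-2.0, -8.0, 12.0], -0.002]]
```

{"method": "send_rows", "body": {"motion": [[[-1, -6, 8], 0], [[-1, -6, 12], 0], [[-1, -5, 14], 0], [[-1, -4, 12], 0], [[-1, -3, 9], 0]]}}

```text
time_s: 26.68
position: [0.4536, -0.3215, 0.129]
tcp_rot: [[-0.372, 0.928, 0.004], [0.928, 0.372, 0.024], [0.021, 0.013, -1.0]]
force: [-0.2, 0.3, 1.0]
opening: 0.6
```

```bash
python3 plan.py .4433 -.326 .057 113 8 4
```

```text
t 26.68 p [ 453.6 -321.5  129. ] th 111.8 tilt [ 0.004  0.024 -1.   ] F [-0.2  0.3  1. ] op 0.6 d [-10.3  -4.5 -72. ] dth 1.2 n 10
[[[-0.0, -1.0, 7.0], -0.002], [[-0.0, -1.0, 7.0], -0.002], [[-0.0, -1.0, 7.0], -0.002], [[-0.0, -1.0, 7.0], -0.002], [[-0.0, -1.0, 7.0], -0.002]]
[[[-0.0, -1.0, 7.0], -0.002], [[-0.0, -1.0, 7.0], -0.002], [[-0.0, -1.0, 7.0], -0.002], [[-0.0, -1.0, 7.0], -0.002], [[-0.0, -1.0, 7.0], -0.002]]
```

{"method": "send_rows", "body": {"motion": [[[0, -2, 8], 0], [[0, -2, 8], 0], [[0, -1, 8], 0], [[0, -1, 8], 0], [[0, -1, 8], 0]]}}

```text
time_s: 27.1
position: [0.4473, -0.322, 0.0851]
tcp_rot: [[-0.371, 0.929, 0.004], [0.928, 0.371, 0.024], [0.021, 0.013, -1.0]]
force: [0.0, 0.8, -0.1]
opening: 0.601
```

```bash
python3 plan.py .4433 -.326 .058 113 7 4
```

```text
t 27.1 p [ 447.3 -322.    85.1] th 111.8 tilt [ 0.004  0.024 -1.   ] F [ 0.   0.8 -0.1] op 0.601 d [ -4.   -4.  -27.1] dth 1.2 n 4
[[[-1.0, -1.0, 7.0], -0.005], [[-1.0, -1.0, 7.0], -0.005], [[-1.0, -1.0, 7.0], -0.005], [[-1.0, -1.0, 7.0], -0.005], [[0, 0, 0], 0]]
```

{"method": "send_rows", "body": {"motion": [[[-1, -1, 7], 0], [[-1, -2, 7], 0], [[-1, -2, 7], 0], [[0, 0, 6], 0], [[0, 0, 0], 0]]}}

```text
time_s: 27.52
position: [0.4433, -0.3255, 0.0534]
tcp_rot: [[-0.372, 0.928, 0.003], [0.928, 0.371, 0.026], [0.023, 0.012, -1.0]]
force: [0.1, 0.4, 0.3]
opening: 0.603
```

```bash
python3 plan.py .4433 -.326 .057 113 5 4; python3 - <<'E'
from h import *
S=capture("side")
cv2.imwrite("pics/m1.png",cv2.resize(S["image"][200:300,215:315],(600,600),interpolation=2))
E
```

```text
t 27.52 p [ 443.3 -325.5   53.4] th 111.8 tilt [ 0.003  0.026 -1.   ] F [0.1 0.4 0.3] op 0.603 d [-0.  -0.5  3.6] dth 1.2 n 1
[[[-0.3, -0.2, -3.7], -0.021], [[0, 0, 0], 0], [[0, 0, 0], 0], [[0, 0, 0], 0], [[0, 0, 0], 0]]
```

View pics/m1.png

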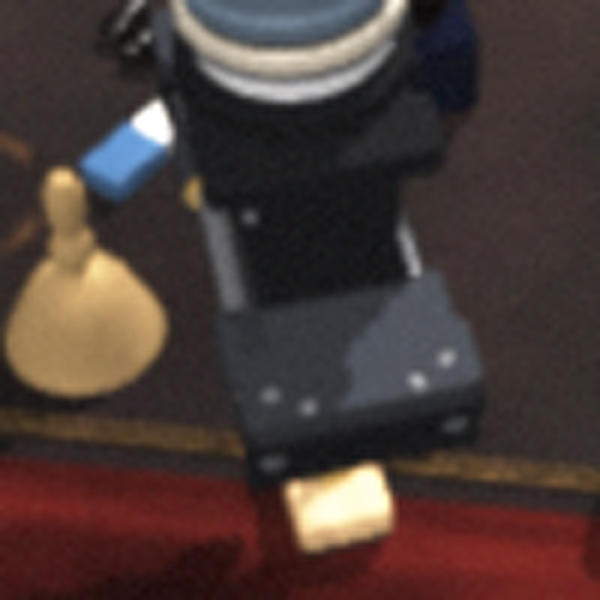

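{"method": "send_rows", "body": {"motion": [[[0, 0, -3], 0], [[0, 0, 0], 0], [[0, 0, 0], 0], [[0, 0, 0], 0], [[0, 0, 0], 0]], "gripper": 1.0}}

```text
time_s: 27.98
position: [0.4444, -0.3267, 0.0585]
tcp_rot: [[-0.372, 0.928, 0.005], [0.928, 0.372, 0.023], [0.02, 0.014, -1.0]]
force: [0.2, 0.1, -0.7]
opening: 0.387
```

{"method": "send_rows", "body": {"motion": [[[0, 0, 0], 0], [[0, 0, -3], 0], [[0, 0, -8], 0], [[0, 0, -12], 0], [[0, 0, -16], 0]]}}

```text
time_s: 28.4
position: [0.4425, -0.3256, 0.0972]
tcp_rot: [[-0.372, 0.928, 0.001], [0.928, 0.372, 0.029], [0.026, 0.011, -1.0]]
force: [0.1, -0.6, -0.7]
opening: 0.388
```

{"method": "send_rows", "body": {"motion": [[[0, 0, -18], 0], [[0, 0, -18], 0], [[0, 0, -16], 0], [[0, 0, -10], 0], [[0, 0, -4], 0]]}}

```text
time_s: 28.82
position: [0.4429, -0.328, 0.1712]
tcp_rot: [[-0.372, 0.928, 0.004], [0.928, 0.372, 0.025], [0.022, 0.013, -1.0]]
force: [-0.5, -0.7, -1.3]
opening: 0.389
```

```bash
python3 plan.py .540 -.026 .165 88 20 4; python3 - <<'E'
from h import *
S=capture("side")
cv2.imwrite("pics/m2.png",cv2.resize(S["image"][170:290,215:335],(600,600),interpolation=2))
E
```

```text
t 28.82 p [ 442.9 -328.   171.2] th 111.8 tilt [ 0.004  0.025 -1.   ] F [-0.5 -0.7 -1.3] op 0.389 d [ 97.1 302.   -6.2] dth -23.8 n 16
[[[15.0, 13.0, 1.0], 0.026], [[16.0, 12.0, 1.0], 0.026], [[16.0, 12.0, 1.0], 0.026], [[16.0, 11.0, 1.0], 0.026], [[16.0, 11.0, 1.0], 0.026]]
[[[17.0, 11.0, 1.0], 0.026], [[17.0, 10.0, 1.0], 0.026], [[17.0, 10.0, 1.0], 0.026], [[18.0, 9.0, 1.0], 0.026], [[18.0, 9.0, 1.0], 0.026]]
[[[18.0, 8.0, 1.0], 0.026], [[18.0, 8.0, 1.0], 0.026], [[18.0, 7.0, 1.0], 0.026], [[19.0, 7.0, 1.0], 0.026], [[19.0, 6.0, 1.0], 0.026]]
[[[19.0, 6.0, 1.0], 0.026], [[0, 0, 0], 0], [[0, 0, 0], 0], [[0, 0, 0], 0], [[0, 0, 0], 0]]
```

View pics/m2.png

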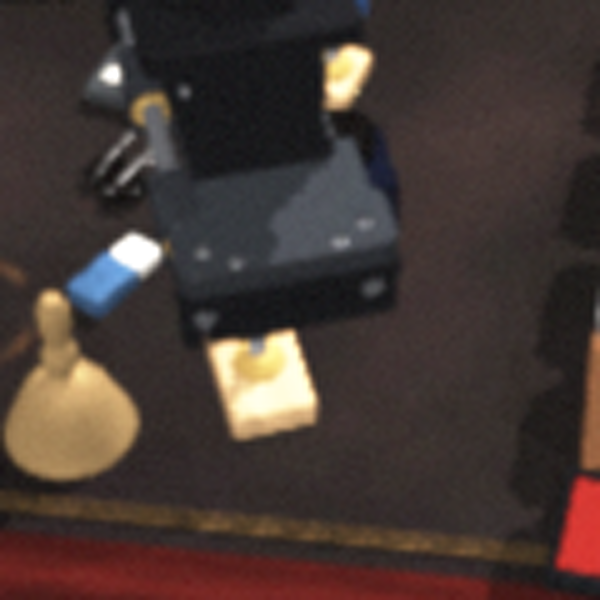

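{"method": "send_rows", "body": {"motion": [[[8, 7, 0], 0.02], [[13, 10, 1], 0.026], [[16, 12, 1], 0.026], [[17, 11, 1], 0.026], [[17, 11, 1], 0.026]]}}

```text
time_s: 29.28
position: [0.4687, -0.2466, 0.1695]
tcp_rot: [[-0.242, 0.97, 0.006], [0.97, 0.242, 0.02], [0.018, 0.011, -1.0]]
force: [0.6, -1.4, -1.2]
opening: 0.39
```

{"method": "send_rows", "body": {"motion": [[[17, 11, 1], 0.026], [[17, 10, 1], 0.026], [[17, 10, 1], 0.026], [[18, 9, 1], 0.026], [[18, 9, 1], 0.026]]}}

```text
time_s: 29.7
position: [0.499, -0.1456, 0.1639]
tcp_rot: [[-0.106, 0.994, 0.0], [0.994, 0.106, 0.024], [0.024, 0.003, -1.0]]
force: [-0.2, -0.2, -0.8]
opening: 0.385
```

{"method": "send_rows", "body": {"motion": [[[18, 8, 1], 0.026], [[18, 8, 1], 0.026], [[18, 7, 1], 0.026], [[16, 6, 1], 0.026], [[12, 4, 1], 0.026]]}}

```text
time_s: 30.12
position: [0.5257, -0.0548, 0.1581]
tcp_rot: [[0.03, 1.0, -0.006], [0.999, -0.029, 0.028], [0.027, -0.007, -1.0]]
force: [-0.2, -0.5, -1.8]
opening: 0.386
```

```bash
python3 plan.py .540 -.026 .15 88 20 4
```

```text
t 30.12 p [525.7 -54.8 158.1] th 88.3 tilt [-0.006  0.028 -1.   ] F [-0.2 -0.5 -1.8] op 0.386 d [14.3 28.8 -8.1] dth -0.3 n 2
[[[14.0, 7.0, 4.0], 0.003], [[15.0, 7.0, 4.0], 0.003], [[0, 0, 0], 0], [[0, 0, 0], 0], [[0, 0, 0], 0]]
```

{"method": "send_rows", "body": {"motion": [[[7, 4, 6], 0], [[7, 3, 9], 0], [[5, 3, 10], 0], [[4, 2, 10], 0], [[3, 1, 9], 0]]}}

```text
time_s: 30.53
position: [0.5401, -0.0247, 0.1107]
tcp_rot: [[0.026, 1.0, -0.006], [0.999, -0.026, 0.027], [0.027, -0.007, -1.0]]
force: [0.5, -0.1, -0.5]
opening: 0.389
```

```bash
python3 plan.py .540 -.026 .105 88 7 4
```

```text
t 30.53 p [540.1 -24.7 110.7] th 88.5 tilt [-0.006  0.027 -1.   ] F [ 0.5 -0.1 -0.5] op 0.389 d [-0.1 -1.3 -5.7] dth -0.5 n 1
[[[-1.0, -0.0, 6.0], 0.009], [[0, 0, 0], 0], [[0, 0, 0], 0], [[0, 0, 0], 0], [[0, 0, 0], 0]]
```

{"method": "send_rows", "body": {"motion": [[[-1, 2, 3], 0], [[0, 6, 1], 0], [[0, 8, 0], 0], [[0, 8, 0], 0], [[0, 7, 0], 0]]}}

```text
time_s: 30.95
position: [0.5701, -0.0271, 0.1014]
tcp_rot: [[0.027, 1.0, -0.016], [0.999, -0.027, 0.029], [0.029, -0.016, -0.999]]
force: [-0.0, -0.3, -0.8]
opening: 0.389
```

```bash
python3 plan.py .619 -.026 .106 88 7 4;python3 - <<'E'
from h import *
S=capture("side")
im=S["image"]
cv2.imwrite("pics/m3.png",cv2.resize(im[130:250,290:410],(600,600),interpolation=2))
E
```

```text
t 30.95 p [570.1 -27.1 101.4] th 88.4 tilt [-0.016  0.029 -0.999] F [-0.  -0.3 -0.8] op 0.389 d [48.9  1.1  4.6] dth -0.4 n 8
[[[0.0, 6.0, -1.0], 0.001], [[0.0, 6.0, -1.0], 0.001], [[0.0, 6.0, -1.0], 0.001], [[0.0, 6.0, -1.0], 0.001], [[0.0, 6.0, -1.0], 0.001]]
[[[0.0, 6.0, -1.0], 0.001], [[0.0, 6.0, -1.0], 0.001], [[0.0, 6.0, -1.0], 0.001], [[0, 0, 0], 0], [[0, 0, 0], 0]]
```

View pics/m3.png

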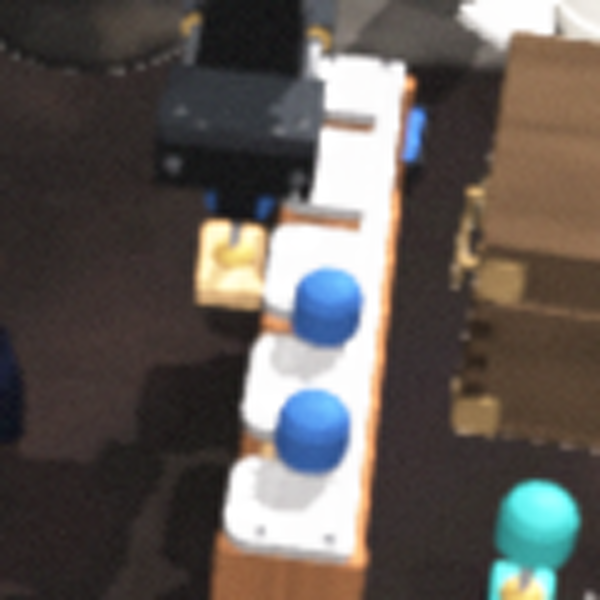

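{"method": "send_rows", "body": {"motion": [[[0, 4, -2], 0], [[0, 7, -1], 0], [[0, 7, -1], 0], [[0, 7, 0], 0], [[0, 7, 0], 0]]}}

```text
time_s: 31.42
position: [0.6081, -0.0293, 0.1074]
tcp_rot: [[0.028, 1.0, -0.009], [0.999, -0.028, 0.028], [0.028, -0.01, -1.0]]
force: [0.6, -0.0, -1.2]
opening: 0.388
```

```bash
python3 plan.py .619 -.026 .106 88 7 4
```

```text
t 31.42 p [608.1 -29.3 107.4] th 88.4 tilt [-0.009  0.028 -1.   ] F [ 0.6 -0.  -1.2] op 0.388 d [10.9  3.3 -1.4] dth -0.4 n 2
[[[2.0, 5.0, 1.0], 0.003], [[2.0, 5.0, 1.0], 0.003], [[0, 0, 0], 0], [[0, 0, 0], 0], [[0, 0, 0], 0]]
```

{"method": "send_rows", "body": {"motion": [[[2, 4, 0], 0], [[1, 4, 1], 0], [[0, 2, 2], 0], [[0, 0, 3], 0], [[0, 0, 2], 0]]}}

```text
time_s: 31.83
position: [0.6218, -0.0261, 0.0994]
tcp_rot: [[0.027, 1.0, -0.006], [0.999, -0.027, 0.027], [0.027, -0.007, -1.0]]
force: [0.5, -0.3, -0.4]
opening: 0.386
```

```bash
python3 plan.py .619 -.026 .0965 88 7 4
```

```text
t 31.83 p [621.8 -26.1  99.4] th 88.4 tilt [-0.006  0.027 -1.   ] F [ 0.5 -0.3 -0.4] op 0.386 d [-2.8  0.1 -2.9] dth -0.4 n 1
[[[-0.0, -3.0, 3.0], 0.008], [[0, 0, 0], 0], [[0, 0, 0], 0], [[0, 0, 0], 0], [[0, 0, 0], 0]]
```

{"method": "send_rows", "body": {"motion": [[[0, -2, 1], 0], [[0, 0, 1], 0], [[0, 0, 1], 0], [[0, 0, 0], 0], [[0, 0, 0], 0]]}}

```text
time_s: 32.25
position: [0.6183, -0.0257, 0.0964]
tcp_rot: [[0.027, 1.0, -0.008], [0.999, -0.027, 0.028], [0.027, -0.009, -1.0]]
force: [0.9, 0.5, -0.2]
opening: 0.388
```

{"method": "send_rows", "body": {"motion": [[[0, 0, 0], 0], [[0, 0, 0], 0], [[0, 0, 0], 0], [[0, 0, 0], 0], [[0, 0, 0], 0]], "gripper": 0.4}}

```text
time_s: 32.67
position: [0.6177, -0.0258, 0.0962]
tcp_rot: [[0.028, 1.0, -0.009], [0.999, -0.028, 0.028], [0.027, -0.01, -1.0]]
force: [0.1, 0.4, -0.3]
opening: 0.583
```

{"method": "send_rows", "body": {"motion": [[[0, 0, -4], 0], [[0, 0, -8], 0], [[0, 0, -12], 0], [[0, 0, -16], 0], [[0, 0, -20], 0]]}}

```text
time_s: 33.08
position: [0.6149, -0.0268, 0.155]
tcp_rot: [[0.028, 0.999, -0.019], [0.999, -0.028, 0.03], [0.03, -0.02, -0.999]]
force: [1.5, -1.1, -0.4]
opening: 0.598
```

```bash
python3 plan.py .4187 -.005 .18 88 25 4;python3 - <<'E'
from h import *
S=capture("side");T=capture("top")
im=S["image"]
cv2.imwrite("pics/m4.png",np.hstack([cv2.resize(im[130:250,290:410],(400,400),interpolation=2),cv2.resize(T["image"][120:260,220:360],(400,400),interpolation=2)]))
print(blobs(im,*BLUE)[0],blobs(T["image"],*BLUE)[0])
E
```

```text
t 33.08 p [614.9 -26.8 155. ] th 88.4 tilt [-0.019  0.03  -0.999] F [ 1.5 -1.1 -0.4] op 0.598 d [-196.2   21.8   25. ] dth -0.4 n 8
[[[2.0, -25.0, -3.0], 0.001], [[2.0, -25.0, -3.0], 0.001], [[2.0, -25.0, -3.0], 0.001], [[2.0, -25.0, -3.0], 0.001], [[2.0, -25.0, -3.0], 0.001]]
[[[2.0, -25.0, -3.0], 0.001], [[2.0, -25.0, -3.0], 0.001], [[2.0, -25.0, -3.0], 0.001], [[0, 0, 0], 0], [[0, 0, 0], 0]]
[([281.0, 169.4], [275, 162, 13, 15, 148]), ([356.1, 169.9], [351, 164, 12, 12, 106]), ([354.7, 191.8], [349, 185, 13, 14, 121]), ([351.7, 216.7], [346, 209, 13, 15, 144])] [([377.6, 145.6], [370, 139, 15, 13, 111]), ([334.5, 147.3], [332, 146, 6, 5, 21]), ([291.4, 234.0], [284, 227, 15, 15, 148])]
```

View pics/m4.png

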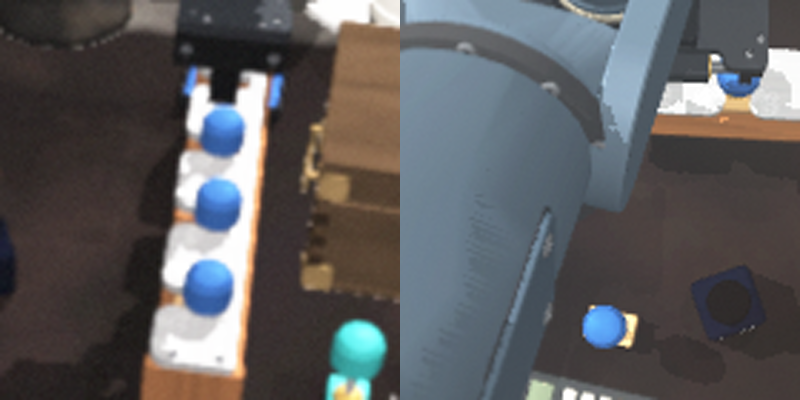

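{"method": "send_rows", "body": {"motion": [[[2, -18, -4], 0], [[2, -22, -4], 0], [[2, -25, -2], 0], [[2, -25, 0], 0], [[2, -25, 0], 0]]}}

```text
time_s: 33.6
position: [0.5069, -0.016, 0.1707]
tcp_rot: [[0.028, 1.0, 0.003], [0.999, -0.028, 0.025], [0.025, 0.003, -1.0]]
force: [0.1, -0.6, 0.4]
opening: 0.595
```

{"method": "send_rows", "body": {"motion": [[[2, -22, 0], 0], [[2, -18, 0], 0], [[2, -12, 0], 0], [[2, -8, 2], 0], [[1, -4, 6], 0]]}}

```text
time_s: 34.02
position: [0.4328, -0.0028, 0.1625]
tcp_rot: [[0.028, 1.0, -0.002], [0.999, -0.028, 0.026], [0.026, -0.003, -1.0]]
force: [-0.4, -0.4, 0.3]
opening: 0.597
```

```bash
python3 plan.py .4187 -.005 .12 88 12 4
```

```text
t 34.02 p [432.8  -2.8 162.5] th 88.4 tilt [-0.002  0.026 -1.   ] F [-0.4 -0.4  0.3] op 0.597 d [-14.1  -2.2 -42.5] dth -0.4 n 4
[[[-1.0, -3.0, 11.0], 0.002], [[-1.0, -3.0, 11.0], 0.002], [[-1.0, -3.0, 11.0], 0.002], [[-1.0, -3.0, 11.0], 0.002], [[0, 0, 0], 0]]
```

{"method": "send_rows", "body": {"motion": [[[0, -3, 9], 0], [[-1, -3, 10], 0], [[-1, -3, 10], 0], [[-1, -3, 9], 0], [[0, -1, 8], 0]]}}

```text
time_s: 34.43
position: [0.4198, -0.0042, 0.1141]
tcp_rot: [[0.027, 1.0, 0.002], [0.999, -0.027, 0.025], [0.025, 0.001, -1.0]]
force: [0.9, 0.6, -0.5]
opening: 0.597
```

```bash
python3 plan.py .4187 -.005 .058 88 8 4;python3 - <<'E'
from h import *
S=capture("side");T=capture("top")
cv2.imwrite("pics/s1.png",np.hstack([cv2.resize(S["image"][120:210,235:325],(400,400),interpolation=2),cv2.resize(T["image"][190:270,250:330],(400,400),interpolation=2)]))
E
```

```text
t 34.43 p [419.8  -4.2 114.1] th 88.4 tilt [ 0.002  0.025 -1.   ] F [ 0.9  0.6 -0.5] op 0.597 d [ -1.1  -0.8 -56.1] dth -0.4 n 8
[[[-0.0, -0.0, 7.0], 0.001], [[-0.0, -0.0, 7.0], 0.001], [[-0.0, -0.0, 7.0], 0.001], [[-0.0, -0.0, 7.0], 0.001], [[-0.0, -0.0, 7.0], 0.001]]
[[[-0.0, -0.0, 7.0], 0.001], [[-0.0, -0.0, 7.0], 0.001], [[-0.0, -0.0, 7.0], 0.001], [[0, 0, 0], 0], [[0, 0, 0], 0]]
```

View pics/s1.png

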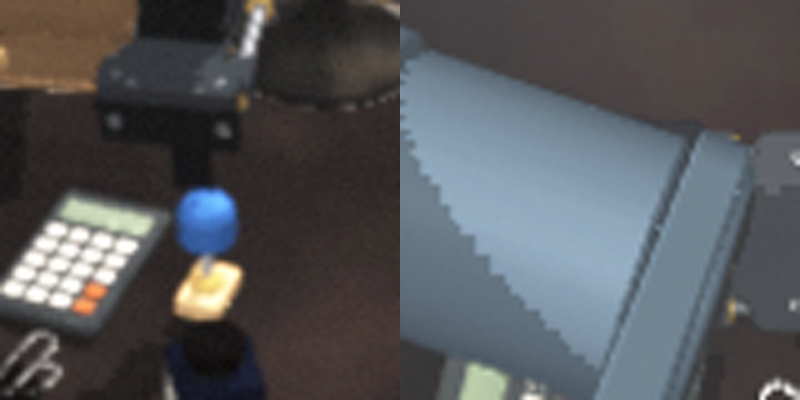

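```bash
python3 - <<'E'
from h import *
S=capture("side")
for y in(-.004,-.006,-.009):print(proj(S,[(.4187,y,.0665)]))
print(proj(S,[(.4418,.0958,.0665)]),"obs 294.3 148.1")
E
```

```text
[[280.76130553 169.00397666]]
[[280.64261132 169.460255  ]]
[[280.46400832 170.14685521]]
[[294.41037411 148.26899438]] obs 294.3 148.1
```

{"method": "send_rows", "body": {"motion": [[[0, 0, 8], 0], [[-1, 0, 8], 0], [[0, 0, 8], 0], [[0, 0, 7], 0], [[0, 0, 7], 0]]}}

```text
time_s: 35.0
position: [0.424, -0.0053, 0.0752]
tcp_rot: [[0.027, 1.0, 0.009], [0.999, -0.027, 0.023], [0.023, 0.009, -1.0]]
force: [-0.4, 0.4, -0.3]
opening: 0.6
```

```bash
python3 plan.py .4187 -.005 .057 88 8 4
```

```text
t 35.0 p [424.   -5.3  75.2] th 88.5 tilt [ 0.009  0.023 -1.   ] F [-0.4  0.4 -0.3] op 0.6 d [ -5.3   0.3 -18.2] dth -0.5 n 3
[[[-0.0, -2.0, 6.0], 0.003], [[-0.0, -2.0, 6.0], 0.003], [[-0.0, -2.0, 6.0], 0.003], [[0, 0, 0], 0], [[0, 0, 0], 0]]
```

Projection agrees for y ≈ −0.006. I'll descend the rest and grip.

{"method": "send_rows", "body": {"motion": [[[0, -2, 6], 0], [[0, -2, 6], 0], [[0, -1, 5], 0], [[0, 0, 0], 0], [[0, 0, 0], 0]]}}

```text
time_s: 35.42
position: [0.4178, -0.0045, 0.0544]
tcp_rot: [[0.027, 1.0, 0.006], [0.999, -0.027, 0.024], [0.024, 0.005, -1.0]]
force: [0.4, -0.9, -0.6]
opening: 0.602
```

```bash
python3 plan.py .4187 -.005 .057 88 5 4
```

```text
t 35.42 p [417.8  -4.5  54.4] th 88.5 tilt [ 0.006  0.024 -1.   ] F [ 0.4 -0.9 -0.6] op 0.602 d [ 0.9 -0.5  2.6] dth -0.5 n 1
[[[-0.4, 0.9, -2.6], 0.008], [[0, 0, 0], 0], [[0, 0, 0], 0], [[0, 0, 0], 0], [[0, 0, 0], 0]]
```

{"method": "send_rows", "body": {"motion": [[[0, 1, -3], 0], [[0, 0, 0], 0], [[0, 0, 0], 0], [[0, 0, 0], 0], [[0, 0, 0], 0]], "gripper": 1.0}}

```text
time_s: 35.83
position: [0.4198, -0.0048, 0.0587]
tcp_rot: [[0.027, 1.0, 0.009], [0.999, -0.027, 0.023], [0.023, 0.008, -1.0]]
force: [-0.4, 0.4, -0.4]
opening: 0.39
```

{"method": "send_rows", "body": {"motion": [[[0, 0, 0], 0], [[0, 0, -3], 0], [[0, 0, -8], 0], [[0, 0, -12], 0], [[0, 0, -16], 0]]}}

```text
time_s: 36.25
position: [0.4175, -0.0053, 0.0979]
tcp_rot: [[0.027, 1.0, 0.002], [0.999, -0.027, 0.025], [0.025, 0.002, -1.0]]
force: [-0.1, 0.6, -0.6]
opening: 0.389
```

{"method": "send_rows", "body": {"motion": [[[0, 0, -18], 0], [[0, 0, -18], 0], [[0, 0, -16], 0], [[0, 0, -10], 0], [[0, 0, -4], 0]]}}

```text
time_s: 36.67
position: [0.4168, -0.0069, 0.1713]
tcp_rot: [[0.027, 1.0, 0.006], [0.999, -0.027, 0.023], [0.023, 0.005, -1.0]]
force: [0.5, 0.3, 0.0]
opening: 0.389
```

```bash
python3 plan.py .542 .060 .15 88 15 4; python3 - <<'E'
from h import *
S=capture("side")
cv2.imwrite("pics/s2.png",cv2.resize(S["image"][100:220,225:345],(600,600),interpolation=2))
E
```

```text
t 36.67 p [416.8  -6.9 171.3] th 88.5 tilt [ 0.006  0.023 -1.   ] F [0.5 0.3 0. ] op 0.389 d [125.2  66.9 -21.3] dth -0.5 n 10
[[[7.0, 12.0, 2.0], 0.001], [[7.0, 12.0, 2.0], 0.001], [[7.0, 12.0, 2.0], 0.001], [[7.0, 12.0, 2.0], 0.001], [[7.0, 12.0, 2.0], 0.001]]
[[[7.0, 12.0, 2.0], 0.001], [[7.0, 12.0, 2.0], 0.001], [[7.0, 12.0, 2.0], 0.001], [[7.0, 12.0, 2.0], 0.001], [[7.0, 12.0, 2.0], 0.001]]
```

View pics/s2.png

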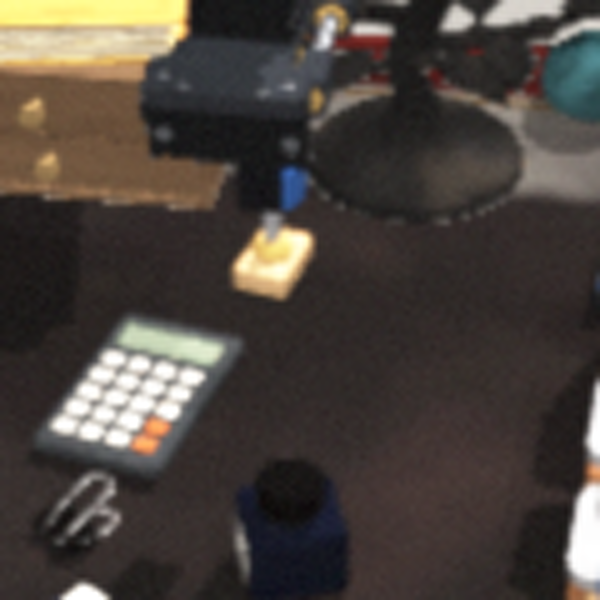

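```bash
python3 - <<'E'
from h import *
S=capture("side");s=bot.read_state();p=s["position"];R=s["tcp_rot"]
print("neck pred",proj(S,[p+R[:,2]*.018]),"finger",proj(S,[p-R[:,0]*.025]))
cv2.imwrite("pics/s3.png",cv2.resize(S["image"][120:170,255:305],(600,600),interpolation=2))
E
```

```text
neck pred [[279.09941867 142.60405341]] finger [[276.95883979 142.50400338]]
```

View pics/s3.png

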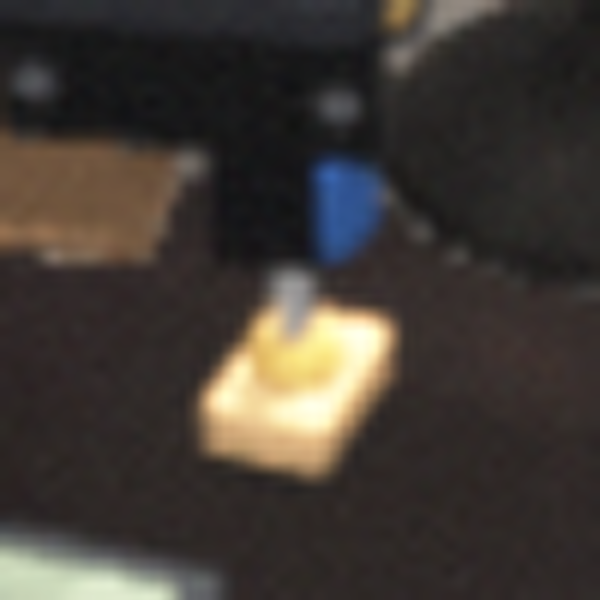

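{"method": "send_rows", "body": {"motion": [[[5, 7, 0], 0], [[7, 12, 1], 0], [[7, 13, 1], 0], [[7, 13, 2], 0], [[7, 13, 2], 0]]}}

```text
time_s: 37.18
position: [0.4759, 0.0277, 0.1624]
tcp_rot: [[0.031, 1.0, -0.003], [0.999, -0.031, 0.026], [0.026, -0.003, -1.0]]
force: [0.0, -0.0, -0.4]
opening: 0.391
```

{"method": "send_rows", "body": {"motion": [[[7, 13, 2], 0], [[7, 13, 3], 0], [[7, 12, 5], 0], [[6, 10, 7], 0], [[4, 6, 8], 0]]}}

```text
time_s: 37.6
position: [0.5392, 0.0642, 0.1319]
tcp_rot: [[0.029, 1.0, -0.005], [0.999, -0.029, 0.027], [0.027, -0.005, -1.0]]
force: [1.1, -0.7, -0.7]
opening: 0.386
```

```bash
python3 plan.py .542 .060 .106 88 9 4
```

```text
t 37.6 p [539.2  64.2 131.9] th 88.4 tilt [-0.005  0.027 -1.   ] F [ 1.1 -0.7 -0.7] op 0.386 d [  2.8  -4.2 -25.9] dth -0.4 n 3
[[[-2.0, 1.0, 9.0], 0.002], [[-2.0, 1.0, 9.0], 0.002], [[-2.0, 1.0, 9.0], 0.002], [[0, 0, 0], 0], [[0, 0, 0], 0]]
```

{"method": "send_rows", "body": {"motion": [[[-2, 0, 7], 0], [[-2, 0, 8], 0], [[-1, 0, 7], 0], [[0, 2, 2], 0], [[0, 5, 0], 0]]}}

```text
time_s: 38.02
position: [0.5432, 0.0615, 0.0997]
tcp_rot: [[0.027, 1.0, -0.016], [0.999, -0.026, 0.028], [0.028, -0.017, -0.999]]
force: [-0.6, -0.4, -0.8]
opening: 0.391
```

```bash
python3 plan.py .622 .060 .106 88 8 4;python3 - <<'E'
from h import *
S=capture("side")
cv2.imwrite("pics/s4.png",cv2.resize(S["image"][110:230,290:410],(600,600),interpolation=2))
E
```

```text
t 38.02 p [543.2  61.5  99.7] th 88.5 tilt [-0.016  0.028 -0.999] F [-0.6 -0.4 -0.8] op 0.391 d [78.8 -1.5  6.3] dth -0.5 n 10
[[[0.0, 8.0, -1.0], 0.001], [[0.0, 8.0, -1.0], 0.001], [[0.0, 8.0, -1.0], 0.001], [[0.0, 8.0, -1.0], 0.001], [[0.0, 8.0, -1.0], 0.001]]
[[[0.0, 8.0, -1.0], 0.001], [[0.0, 8.0, -1.0], 0.001], [[0.0, 8.0, -1.0], 0.001], [[0.0, 8.0, -1.0], 0.001], [[0.0, 8.0, -1.0], 0.001]]
```

View pics/s4.png

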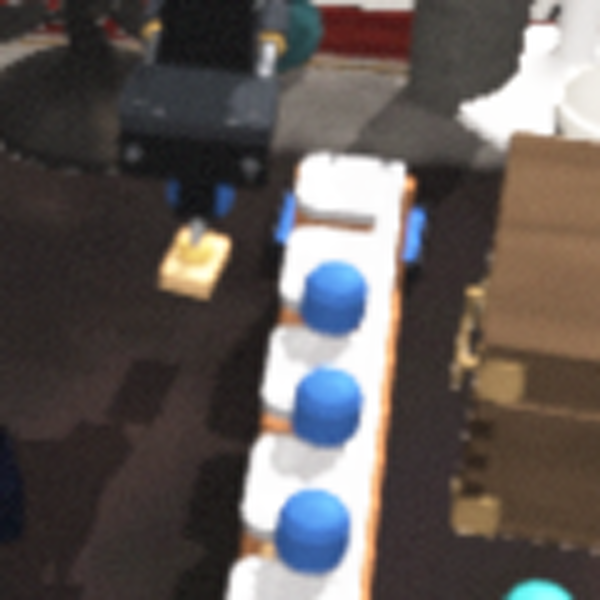

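{"method": "send_rows", "body": {"motion": [[[-1, 6, -3], 0], [[0, 8, -2], 0], [[0, 8, -1], 0], [[0, 8, 0], 0], [[0, 7, 0], 0]]}}

```text
time_s: 38.48
position: [0.5861, 0.0577, 0.1085]
tcp_rot: [[0.029, 1.0, -0.01], [0.999, -0.028, 0.028], [0.027, -0.011, -1.0]]
force: [0.4, 0.1, -0.6]
opening: 0.39
```

```bash
python3 plan.py .622 .060 .106 88 8 4
```

```text
t 38.48 p [586.1  57.7 108.5] th 88.4 tilt [-0.01   0.028 -1.   ] F [ 0.4  0.1 -0.6] op 0.39 d [35.9  2.3 -2.5] dth -0.4 n 5
[[[1.0, 7.0, 0.0], 0.001], [[1.0, 7.0, 0.0], 0.001], [[1.0, 7.0, 0.0], 0.001], [[1.0, 7.0, 0.0], 0.001], [[1.0, 7.0, 0.0], 0.001]]
```

{"method": "send_rows", "body": {"motion": [[[1, 6, 1], 0], [[1, 7, 1], 0], [[1, 7, 0], 0], [[0, 6, 0], 0], [[0, 4, 1], 0]]}}

```text
time_s: 38.9
position: [0.6218, 0.0601, 0.1059]
tcp_rot: [[0.029, 1.0, -0.006], [0.999, -0.028, 0.027], [0.027, -0.007, -1.0]]
force: [-0.4, -0.1, 0.2]
opening: 0.388
```

```bash
python3 plan.py .622 .060 .097 88 8 4
```

```text
t 38.9 p [621.8  60.1 105.9] th 88.4 tilt [-0.006  0.027 -1.   ] F [-0.4 -0.1  0.2] op 0.388 d [ 0.2 -0.1 -8.9] dth -0.4 n 2
[[[-0.0, 0.0, 4.0], 0.003], [[-0.0, 0.0, 4.0], 0.003], [[0, 0, 0], 0], [[0, 0, 0], 0], [[0, 0, 0], 0]]
```

{"method": "send_rows", "body": {"motion": [[[0, -2, 3], 0], [[0, 0, 3], 0], [[0, 0, 2], 0], [[0, 0, 1], 0], [[0, 0, 0], 0]]}}

```text
time_s: 39.32
position: [0.6203, 0.0605, 0.0965]
tcp_rot: [[0.028, 1.0, -0.006], [0.999, -0.028, 0.027], [0.027, -0.006, -1.0]]
force: [0.3, -0.5, -0.1]
opening: 0.388
```

```bash
python3 plan.py .622 .060 .097 88 8 4
```

```text
t 39.32 p [620.3  60.5  96.5] th 88.4 tilt [-0.006  0.027 -1.   ] F [ 0.3 -0.5 -0.1] op 0.388 d [ 1.7 -0.5  0.5] dth -0.4 n 1
[[[-0.0, 2.0, -0.0], 0.007], [[0, 0, 0], 0], [[0, 0, 0], 0], [[0, 0, 0], 0], [[0, 0, 0], 0]]
```

Seated, so release, rise and back away.

{"method": "send_rows", "body": {"motion": [[[0, 0, 0], 0], [[0, 0, 0], 0], [[0, 0, 0], 0], [[0, 0, 0], 0], [[0, 0, 0], 0]], "gripper": 0.4}}

```text
time_s: 39.73
position: [0.6187, 0.0606, 0.0961]
tcp_rot: [[0.028, 1.0, -0.008], [0.999, -0.028, 0.028], [0.027, -0.009, -1.0]]
force: [0.4, -1.0, -0.1]
opening: 0.585
```

{"method": "send_rows", "body": {"motion": [[[0, 0, -4], 0], [[0, 0, -8], 0], [[0, 0, -12], 0], [[0, 0, -16], 0], [[0, 0, -20], 0]]}}

```text
time_s: 40.15
position: [0.6155, 0.0592, 0.1548]
tcp_rot: [[0.029, 0.999, -0.019], [0.999, -0.028, 0.029], [0.028, -0.02, -0.999]]
force: [-0.3, -0.2, 0.4]
opening: 0.602
```

{"method": "send_rows", "body": {"motion": [[[0, -10, -20], 0], [[0, -20, -15], 0], [[0, -24, -10], 0], [[0, -24, 0], 0], [[0, -20, 0], 0]]}}

```text
time_s: 40.57
position: [0.5244, 0.0593, 0.2115]
tcp_rot: [[0.029, 1.0, 0.002], [0.999, -0.029, 0.026], [0.026, 0.001, -1.0]]
force: [-0.7, -0.4, -0.7]
opening: 0.598
```

{"method": "send_rows", "body": {"motion": [[[0, -15, 0], 0], [[0, -10, 0], 0], [[0, -5, 0], 0], [[0, 0, 0], 0], [[0, 0, 0], 0]]}}

```text
time_s: 40.98
position: [0.489, 0.0608, 0.2162]
tcp_rot: [[0.028, 1.0, 0.005], [0.999, -0.028, 0.026], [0.026, 0.004, -1.0]]
force: [0.2, 0.3, 0.3]
opening: 0.598
```

```bash
python3 - <<'E'
from h import *
S=capture("side");T=capture("top");s=bot.read_state();print(s["time_s"],s["position"])
cv2.imwrite("pics/e1.png",cv2.resize(S["image"][120:300,210:430],(800,600),interpolation=2))
cv2.imwrite("pics/e2.png",T["image"])
b=blobs(S["image"],*BLUE)[0];print(b)
for n in((-129,.6139,-.198),(-43,.6166,-.112),(43,.6194,-.026),(129,.6215,.060)):print(proj(S,[(n[1],n[2],.0665+.038)]))
E
```

```text
41.0833 [0.48951238 0.0606989  0.21596258]
[([357.8, 150.3], [353, 145, 11, 11, 97]), ([356.1, 169.8], [351, 163, 12, 13, 109]), ([354.7, 191.7], [349, 185, 13, 14, 123]), ([351.6, 216.7], [346, 209, 13, 15, 143])]
[[352.56016362 215.10097007]]
[[355.0055634  190.62465542]]
[[357.20305923 168.94195568]]
[[358.89520856 149.58681844]]
```

View pics/e1.png

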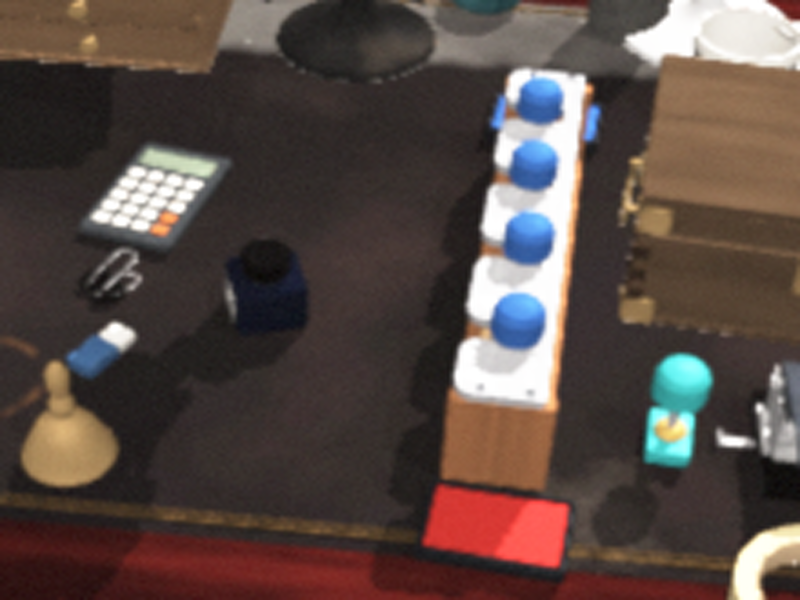

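View pics/e2.png

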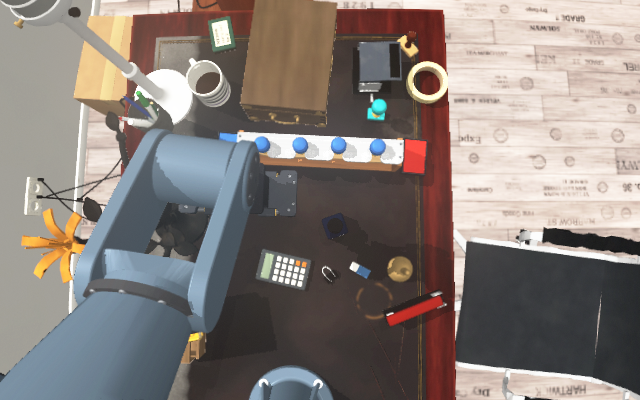

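All four knobs sit on the rail, in their slots. In the side view they are at (358,150), (356,170), (355,192) and (352,217), within about 2 px of prediction. The bottle, bell and turquoise stamp haven't moved, and the arm is clear, so I'm handing in.

```bash
python3 -c "
from rig import bot
print(bot.hand_in(), bot.read_state()['time_s'])"
```

```text
the job is handed in; nothing more can be done
the job is handed in; nothing more can be done
```

I hung the four blue-knobbed stamps on the rack by their knobs and handed the job in at about 41 s of the 99 s allowed. From the red pad's end to the blue pad's end they are largest, large, medium, small.

- **Stamps:** In the last pictures all four knobs were resting on the rail in their slots, within about 2 px of where I predicted. The top and side views showed the arm clear of everything.
- **Things to leave alone:** The ink bottle, the bell and the turquoise look-alike were where they stood at the start.
- **Forces:** The wrist force readings stayed around 1–2 N.
- **Disagreements:**
  - The rack's position along its length differed by about 4 mm between the two cameras. I used the top view, and all four stamps went into their slots without touching.
  - The small stamp's position also differed by about 5 mm between cameras. The gripper still closed squarely on it.
  - The tool picked up a slow tilt during fast moves, up to about 7° with nothing held. I worked it out before gripping the second stamp, and it stayed within about 3° for the rest of the job.

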